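# Free the pawl of the camera lift and let the camera down

### The job

Take the orange-handled release rod out of its tray, put its tip under the red crossbar of the lift's pawl and gently raise it just far enough to free the pawl, without forcing it against its stop, and keep it raised until the white camera has sunk all the way down on its damper. Then put the rod back in its tray. Touch the lift with the rod only, and leave the objective, the jar and the slide box alone.

Things in the scene. Friction and masses are not known exactly. Their poses are not given: they have to be found in the camera images.
- stand: Rack lift bolted to the table: dark base plate 200 x 160 x 12 mm (edge at x = -55 mm), two steel posts, blue carriage with the white camera on the +x side. Origin on the table under the face of the toothed rack; z up; the red pawl's crossbar sticks out on the -x side. Posts, pawl and camera are clamped 0 to 30 mm up, at a height not measured: find it by touch or sight. Press on the lift with 12 N at most.
- bar_low (a point): Where the middle of the pawl's red crossbar (round, 10 mm thick, 40 mm long along y) rests at the LOWEST clamping: x = -62, y = 0, z = 130 mm of stand, same axes. The real bar rests 0 to 30 mm straight above this fixed point. It is free underneath; nothing else of the lift is nearer than 45 mm in +x, but the pawl's arm at the bar's own height.
- pawl_low (a point): The pawl's pivot at the lowest clamping (fixed point; the real one is 0 to 30 mm above, level with the resting bar), 58 mm in +x of the bar. Raising the bar takes about 1.5 to 4 N. The pawl clears the teeth when the bar is 12 to 13 mm above its rest and meets a hard stop at 22.5 mm. Let go, it springs back and catches the next tooth (20 mm apart).
- load (a joint): Height of the camera carriage above its lowest position, in m: 0 is fully down, about 0.078 at the start, where it rests on a tooth. With the pawl held off it sinks by itself at about 20 to 35 mm/s on a damper; it must end below 0.005.
- rod_center (a point): Centre of the release rod's orange handle (box 64 long x 18 wide x 28 mm high). x runs along the rod to its tip, z up as it lies. A steel bar 12 mm in diameter on the same axis sticks out of the handle's +x end, its tip 120 mm from this point. Mass about 140 g.
- tray: Grey open tool tray, 270 (x) x 180 (y) x 18 mm high, walls and floor 4 mm, fixed. Origin: centre of the underside. The rod lies in it and must go back in it, its handle's centre within 80 mm (x) and 50 mm (y) of the middle.
- objective_mid (a point): Middle of the brass microscope objective standing on the table, 32 mm in diameter, 50 mm high. Bystander.
- jar_mid (a point): Middle of the amber jar with blue cap, 48 mm in diameter, 70 mm high. Bystander.
- slidebox_mid (a point): Middle of the green slide box, 85 x 75 x 35 mm. Bystander.
Not all that is in view belongs to the job. Leave any blue or purple look-alike of the part that bears rod_center alone.

How it is judged:
By the outcome, as a careful person would: the job done as asked, in the order asked, and still so for the second after the job is handed in, with the robot touching nothing.
It also fails if it takes over 58 s, if anything falls off the work surface, if the arm or the gripper's body presses on something with over 40 N, if the wrist force passes 120 N, or if a joint passes its speed limit or range.

### The arm

A 7-joint arm with a two-finger parallel gripper is mounted at the origin on the work surface. World frame = base frame: x ahead of the robot, y to its left, z up, the work surface at z = 0. Lengths are in m, angles in rad, forces in N, time in s.
With the tool pointing down it reaches from about 0.425 to 0.95 m from the base axis. Payload 4.7 kg.
Tool frame: the origin (TCP) lies midway between the tips of the shut fingers; the grasp point (between the pads) lies 19 mm behind it; z points along the fingers, y is the direction in which the jaws open and shut (so a half turn about z gives the same grasp; the last joint's range is limited). The gripper opens to 87 mm and grips with 3 to 60 N. Pads are 19 mm wide; open, the fingers measure 117 mm over their backs; the gripper's body (75 mm by 190 mm) begins 51 mm behind the grasp point.
Start: joints at [-1.267, 0.469, -0.049, 1.532, 0.024, 1.141, -0.082], TCP at [0.22, 0.638, 0.2] pointing down, gripper open.
Joint ranges: [-2.59, 2.59], [-0.33, 1.99], [-1.39, 1.29], [0.1, 2.45], [-1.04, 4.18], [0.21, 1.99], [-2.66, 2.66]. Speed limits (rad/s): [2.57, 2.57, 3.14, 3.14, 3.14, 3.14, 3.14].

### API

Orientations are given as [roll, pitch, yaw] about the fixed x, y, z axes, in that order (R = Rz(yaw) Ry(pitch) Rx(roll)).
In Python, from plant import r, vision gives the robot as it stands. The module is installed in compiled form; this text tells all that it offers.
- The arm moves only by the tool servo_tool, never from a script. Its argument "increments" is a list that holds one entry, the list of rows, each a list of 4 numbers: the shift along the tool's x, y, z as a fraction of full scale, then the turn about the tool's z as a fraction of full scale. In form: [[[x, y, z, roll], ...]]. A call has 1 to 8 rows; each row shifts and turns the pose as measured when the row begins, along the tool's axes as they then stand; what a row does not reach is not made up. Full scale, the value 1, is 200 mm for a shift and 45 degrees for a turn. A row lasts 1/8 s, in which the tool goes at most 62.5 mm and 10.7 degrees, less where a joint would pass 70% of its speed; a pose out of reach is approached as far as the arm can. A call with a number of a shift or a turn outside -1 to 1 is refused whole. A call with a gripper value outside its range is refused whole. "fingers" is the closure, from 0 (fully open) to 1 (shut), set as the call begins (left out, the last holds). The fingers move at their own pace and stop on an object; "newtons" is the grip in N (left out, the last holds). Time passes only in rows, so rows that do not move let the fingers close. It gives the time, the measured TCP pose, the force and the opening at its end, in the units of the state.
- r.get_state(): the state, without advancing time (a new reading comes with each control period).
- vision.read_camera(name): name is "scene" or "side" or "wrist"; returns a dict with "frame" (400x640x3 uint8, red, green, blue), "vertical_fov" (degrees; the focal length in pixels is half the picture's height over the tangent of half this angle, whatever the lens; pixels are square), "cx", "cy" (the principal point, pixels), "cam_to_world" (4x4, takes a point from camera to world coordinates); the wrist camera has in their place "hand_eye" (4x4, takes a point from camera to tool coordinates, whose origin is the TCP and whose axes are the flange's). Camera axes: x right, y down, z forward; pixel columns grow to the right and rows downward; lengths in m; the calibration is good to about 2 mm. A picture is of the moment at which its call begins: read the wrist's pose just before it. There is no depth.
- r.sign_off(): hands the job in, once; it reports no verdict.
The state is a dict: "time": time; "qpos": joint angles; "qd": joint speeds; "tau": joint torques, N m; "position": TCP position; "ee_rot": TCP orientation; "force": force on the tool from outside, world axes, zero at the start; "ft_torque": the same for the moment, N m; "finger_gap": opening from 0.0 (shut) to 1.0 (fully open).
Only numpy, scipy, OpenCV 4.12 (cv2) and the standard library are available. Lean on these libraries where they do the work, as an engineer would, in place of code of your own. Each camera call takes 0.05 s, during which the arm holds its last target.

## Working session

There is one attempt and no reset: what is moved stays moved. The work goes in short steps, Python scripts to look and compute and a tool call to move; the robot and the scene stay as the last step left them, time stands still between calls to the robot, and variables do not carry over. Pictures are saved under pics/ and viewed, and the job is handed in when it is done.

Besides the shell and the picture viewer there is one more tool, called after "Call:" as name(argument=value, ...) on one line, values as JSON. servo_tool: Moves the arm, as the interface text tells. Shift numbers are shares of 200 mm and turn numbers shares of 45 degrees, none past 1 either way. Its arguments: {"type":"object","properties":{"increments":{"type":"array"},"fingers":{"type":"number"},"newtons":{"type":"number"}},"required":["increments"]}

```bash
mkdir -p pics; cat > h.py <<'E'
from plant import r, vision
import numpy as np, cv2, json
def snap(n,tag):
    s=r.get_state(); c=vision.read_camera(n)
    cv2.imwrite(f'pics/{tag}.png',c['frame'][:,:,::-1])
    d={k:(np.array(v).tolist()) for k,v in c.items() if k!='frame'}
    d['state']={k:np.array(v).tolist() for k,v in s.items()}
    json.dump(d,open(f'pics/{tag}.json','w')); return c,s
E
python3 - <<'E'
from h import *
for n in ['scene','side','wrist']:
    c,s=snap(n,n+'0')
    print(n,{k:np.round(v,4).tolist() for k,v in c.items() if k!='frame'})
print({k:np.round(v,4).tolist() for k,v in s.items()})
E
```

```text
scene {'vertical_fov': 50.7734, 'cx': 319.6238, 'cy': 194.4882, 'cam_to_world': [[0.3484, 0.738, -0.5779, 1.0815], [0.9373, -0.2667, 0.2244, -0.2926], [0.0115, -0.6199, -0.7846, 0.9113], [0.0, 0.0, 0.0, 1.0]]}
side {'vertical_fov': 47.8712, 'cx': 328.0175, 'cy': 191.9333, 'cam_to_world': [[0.9097, -0.256, 0.3268, 0.0417], [-0.415, -0.5377, 0.7339, -1.1195], [-0.0122, -0.8033, -0.5954, 0.9765], [0.0, 0.0, 0.0, 1.0]]}
wrist {'vertical_fov': 71.3977, 'cx': 322.0062, 'cy': 201.4956, 'hand_eye': [[-0.0003, -0.9698, -0.2441, 0.0657], [1.0, -0.0003, -0.0002, 0.0002], [0.0002, -0.2441, 0.9698, -0.1857], [0.0, 0.0, 0.0, 1.0]]}
{'time': 0.1, 'qpos': [-1.2669, 0.4694, -0.0486, 1.5336, 0.0241, 1.141, -0.0823], 'qd': [-0.0002, -0.001, -0.0001, -0.0029, -0.0009, -0.0035, 0.0009], 'tau': [-0.0, -50.9172, -0.0815, -23.6829, -0.0615, 0.0345, 0.0001], 'position': [0.2203, 0.6374, 0.1992], 'ee_rot': [-3.1399, 0.0001, 2.8088], 'force': [0.0067, -0.0326, 0.1273], 'ft_torque': [0.0111, -0.0009, 0.0413], 'finger_gap': 0.9988}
```

View pics/scene0.png

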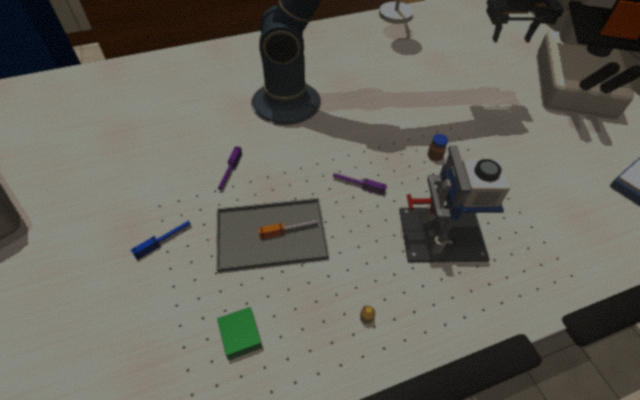

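View pics/side0.png

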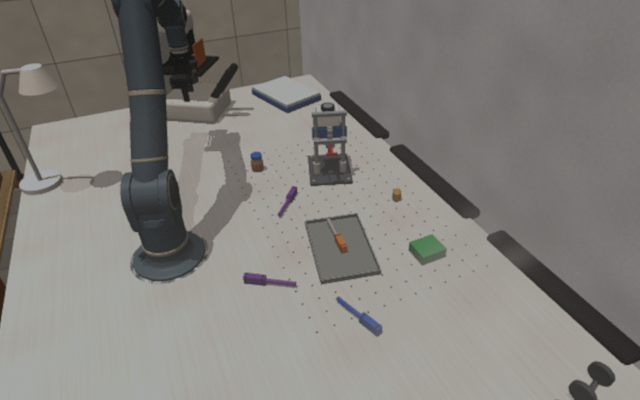

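View pics/wrist0.png

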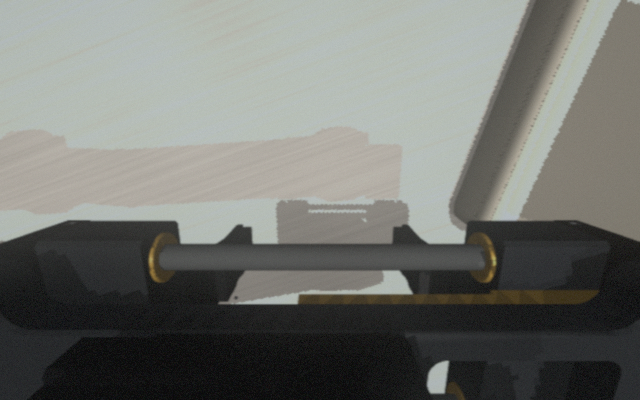

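```bash
python3 - <<'E'
import cv2
a=cv2.imread('pics/scene0.png'); b=cv2.imread('pics/side0.png')
def crop(im,x0,y0,x1,y1,s,n): cv2.imwrite('pics/'+n,cv2.resize(im[y0:y1,x0:x1],None,fx=s,fy=s,interpolation=cv2.INTER_CUBIC))
crop(a,210,190,340,280,6,'c1.png'); crop(a,390,130,520,270,4,'c2.png'); crop(b,295,90,395,290,3,'c3.png')
E
```

```text
(no output)
```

View pics/c1.png

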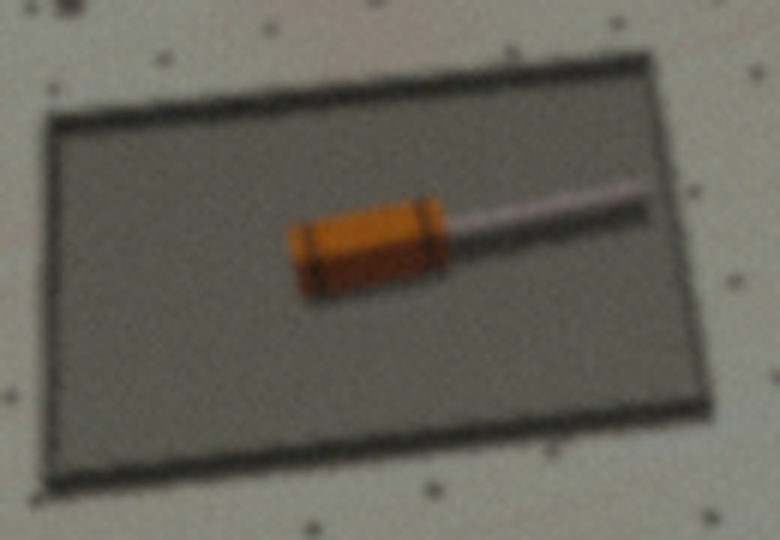

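View pics/c2.png

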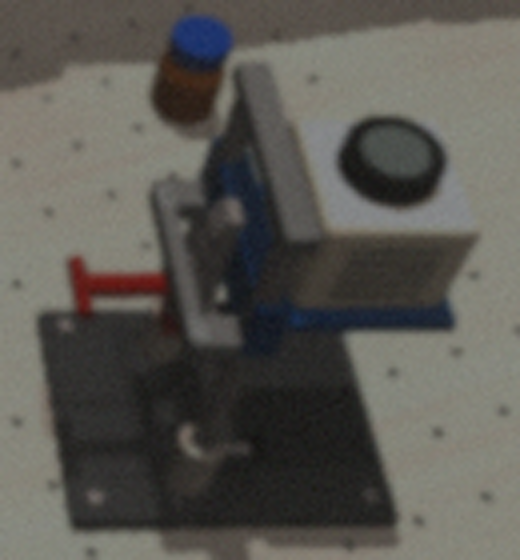

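View pics/c3.png

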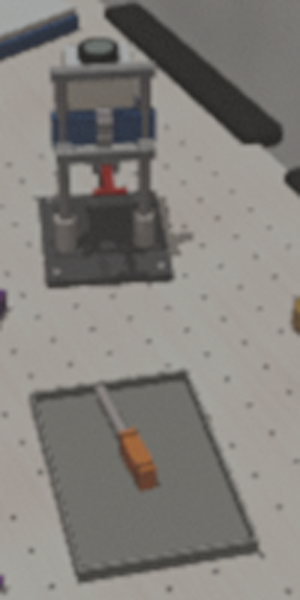

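```bash
cat >> h.py <<'E'
def ray(tag,u,v):
    d=json.load(open(f'pics/{tag}.json')); f=200/np.tan(np.radians(d['vertical_fov'])/2)
    if 'cam_to_world' in d: T=np.array(d['cam_to_world'])
    else:
        from scipy.spatial.transform import Rotation as R
        W=np.eye(4); W[:3,:3]=R.from_euler('xyz',d['state']['ee_rot']).as_matrix(); W[:3,3]=d['state']['position']; T=W@np.array(d['hand_eye'])
    k=T[:3,:3]@np.array([(u-d['cx'])/f,(v-d['cy'])/f,1]); return T[:3,3],k
def onz(tag,u,v,z):
    o,k=ray(tag,u,v); return o+k*(z-o[2])/k[2]
def tri(*obs):
    A=np.zeros((3,3));b=np.zeros(3)
    for o in obs:
        p,k=ray(*o);k=k/np.linalg.norm(k);M=np.eye(3)-np.outer(k,k);A+=M;b+=M@p
    x=np.linalg.solve(A,b); return x,[np.linalg.norm((np.eye(3)-np.outer(k/np.linalg.norm(k),k/np.linalg.norm(k)))@(x-p)) for p,k in [ray(*o) for o in obs]]
E
python3 - <<'E'
from h import *
np.set_printoptions(precision=4,suppress=True)
P=lambda n,*a:print(n,onz(*a))
T=[onz('scene0',u,v,.018) for u,v in[(218.3,209.2),(318.3,199.2),(328.3,258.3),(217.8,271.2)]]
print('tray',np.array(T),np.mean(T,0),[np.linalg.norm(T[i]-T[(i+1)%4]) for i in range(4)])
S=[onz('side0',295+u/3,90+v/3,.018) for u,v in[(32,395),(185,373),(257,545),(80,578)]]
print('tray side',np.array(S),np.mean(S,0),[np.linalg.norm(S[i]-S[(i+1)%4]) for i in range(4)])
H=[onz('scene0',u,v,.032) for u,v in[(258.3,228),(282,222.8),(284.7,230),(262.5,234.7)]]
print('handle',np.array(H),np.mean(H,0),[np.linalg.norm(H[i]-H[(i+1)%4]) for i in range(4)])
P('tip','scene0',317.8,220.8,.024)
P('tip side','side0',295+100/3,90+387/3,.024)
P('hdl top side','side0',295+137/3,90+452/3,.032)
B=[onz('scene0',u,v,.012) for u,v in[(400,208.8),(408.8,261.8),(489.3,260.8)]]
print('base',np.array(B),[np.linalg.norm(B[i]-B[i+1]) for i in range(2)])
B=[onz('side0',295+u/3,90+v/3,.012) for u,v in[(40,197),(48,280),(172,274)]]
print('base side',np.array(B),[np.linalg.norm(B[i]-B[i+1]) for i in range(2)])
print('bar',tri(('scene0',410.2,201.7),('side0',332,153.5)))
P('jar','scene0',440,140,.07);P('obj','scene0',368,309,.05)
E
```

```text
tray [[ 0.3792 -0.3039  0.018 ]
 [ 0.4373 -0.046   0.018 ]
 [ 0.6145 -0.0858  0.018 ]
 [ 0.5577 -0.3428  0.018 ]] [ 0.4972 -0.1946  0.018 ] [np.float64(0.26433253677700747), np.float64(0.18163764802729945), np.float64(0.26322716601176027), np.float64(0.18265934176891926)]
tray side [[ 0.4335 -0.0556  0.018 ]
 [ 0.6021 -0.0936  0.018 ]
 [ 0.5447 -0.3538  0.018 ]
 [ 0.374  -0.3198  0.018 ]] [ 0.4886 -0.2057  0.018 ] [np.float64(0.1728817705031067), np.float64(0.2664811150210719), np.float64(0.17407048337488182), np.float64(0.27090452261707776)]
handle [[ 0.4817 -0.2223  0.032 ]
 [ 0.4868 -0.1621  0.032 ]
 [ 0.5098 -0.1622  0.032 ]
 [ 0.5044 -0.2178  0.032 ]] [ 0.4957 -0.1911  0.032 ] [np.float64(0.06044560453947738), np.float64(0.023040105589499208), np.float64(0.05587897588352186), np.float64(0.023167211911877303)]
tip [ 0.5066 -0.0731  0.024 ]
tip side [ 0.5035 -0.0816  0.024 ]
hdl top side [ 0.4909 -0.2005  0.032 ]
base [[0.537  0.1485 0.012 ]
 [0.6871 0.0954 0.012 ]
 [0.7519 0.2811 0.012 ]] [np.float64(0.15929546331761385), np.float64(0.19671530874724308)]
base side [[0.6014 0.3274 0.012 ]
 [0.5365 0.145  0.012 ]
 [0.68   0.0908 0.012 ]] [np.float64(0.19354654803941482), np.float64(0.15338449907799126)]
bar (array([0.607 , 0.1144, 0.1412]), [np.float64(0.0023440288806420967), np.float64(0.0023440288806421484)])
jar [0.3929 0.3392 0.07  ]
obj [ 0.7761 -0.0577  0.05  ]
```

```bash
cat >> h.py <<'E'
def plan(target,yaw_deg,n,nd=3):
    "n equal rows to target from current measured pose; prints rows"
    s=r.get_state(); p=np.array(s['position']); y=s['ee_rot'][2]
    dy=(np.radians(yaw_deg)-y+np.pi)%(2*np.pi)-np.pi
    d=(np.array(target)-p)/n; rows=[]
    for i in range(n):
        a=y+dy*i/n
        tx=np.array([np.cos(a),np.sin(a),0]);ty=np.array([np.sin(a),-np.cos(a),0])
        rows.append([round(float(d@tx)/.2,nd),round(float(d@ty)/.2,nd),round(-float(d[2])/.2,nd),round(-np.degrees(dy/n)/45,nd)])
    print('pos',np.round(p,4),'rpy',np.round(np.degrees(s['ee_rot']),2),'t',round(s['time'],2),'F',np.round(s['force'],2),'gap',round(s['finger_gap'],3))
    print(rows)
E
python3 -c "
from h import *
plan([.40,.25,.22],120,8)"
```

```text
pos [0.2203 0.6375 0.1994] rpy [-179.92    0.    160.93] t 0.15 F [ 0.08 -0.91 -0.04] gap 1.001
[[-0.185, -0.192, -0.013, np.float64(0.114)], [-0.202, -0.175, -0.013, np.float64(0.114)], [-0.216, -0.156, -0.013, np.float64(0.114)], [-0.23, -0.136, -0.013, np.float64(0.114)], [-0.241, -0.115, -0.013, np.float64(0.114)], [-0.25, -0.093, -0.013, np.float64(0.114)], [-0.257, -0.071, -0.013, np.float64(0.114)], [-0.263, -0.047, -0.013, np.float64(0.114)]]
```

Call:
servo_tool(increments=[[[-0.18,-0.19,-0.01,0.11],[-0.2,-0.175,-0.01,0.11],[-0.215,-0.155,-0.01,0.11],[-0.23,-0.135,-0.01,0.11],[-0.24,-0.115,-0.01,0.11],[-0.25,-0.09,-0.01,0.11],[-0.255,-0.07,-0.01,0.11],[-0.26,-0.05,-0.01,0.11]]], fingers=0.4)

```text
time: 1.15
position: [0.4011, 0.2443, 0.2132]
ee_rot: [-3.138, 0.0, 2.103]
force: [0.7, -0.1, 0.8]
finger_gap: 0.599
```

```bash
python3 -c "
from h import *
plan([.496,-.17,.18],84.7,8)"
```

```text
pos [0.4011 0.2443 0.2132] rpy [-1.7978e+02  3.0000e-02  1.2052e+02] t 1.15 F [ 0.68 -0.11  0.85] gap 0.599
[[-0.253, -0.08, 0.021, np.float64(0.1)], [-0.259, -0.06, 0.021, np.float64(0.1)], [-0.263, -0.04, 0.021, np.float64(0.1)], [-0.265, -0.019, 0.021, np.float64(0.1)], [-0.266, 0.001, 0.021, np.float64(0.1)], [-0.265, 0.022, 0.021, np.float64(0.1)], [-0.262, 0.043, 0.021, np.float64(0.1)], [-0.258, 0.063, 0.021, np.float64(0.1)]]
```

Call:
servo_tool(increments=[[[-0.25,-0.08,0.02,0.1],[-0.26,-0.06,0.02,0.1],[-0.26,-0.04,0.02,0.1],[-0.265,-0.02,0.02,0.1],[-0.265,0.0,0.02,0.1],[-0.265,0.02,0.02,0.1],[-0.26,0.04,0.02,0.1],[-0.255,0.06,0.02,0.1]]])

```text
time: 2.15
position: [0.4913, -0.1822, 0.1816]
ee_rot: [3.14, -0.001, 1.455]
force: [0.8, 0.3, 0.8]
finger_gap: 0.6
```

```bash
python3 -c "
from h import *
c,s=snap('wrist','w1'); plan([.497,-.17,.1],84.7,4)"
```

```text
pos [ 0.4913 -0.1908  0.1819] rpy [179.76   0.35  82.76] t 2.2 F [ 0.93 -6.58  1.32] gap 0.599
[[0.027, 0.004, 0.102, np.float64(-0.011)], [0.027, 0.004, 0.102, np.float64(-0.011)], [0.027, 0.004, 0.102, np.float64(-0.011)], [0.027, 0.005, 0.102, np.float64(-0.011)]]
```

View pics/w1.png

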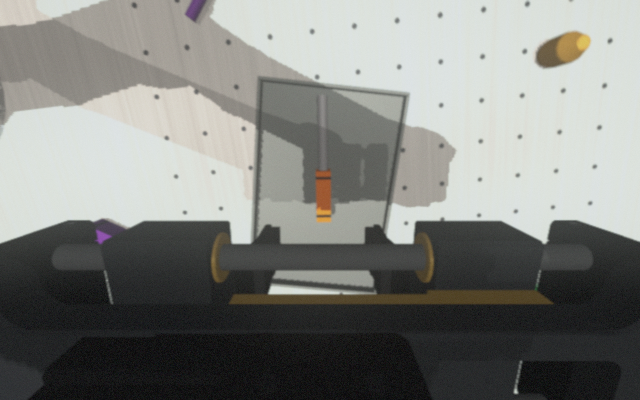

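```bash
python3 - <<'E'
from h import *
np.set_printoptions(precision=4,suppress=True)
d=json.load(open('pics/w1.json'));print(d['state']['position'],d['state']['qd'])
for n,u,v,z in [('hf',323.5,171,.032),('hb',324,216,.032),('tip',322.5,95,.024)]: print(n,onz('w1',u,v,z))
T=[onz('w1',u,v,.018) for u,v in[(261,77),(408,94)]];print(T)
im=cv2.imread('pics/w1.png')[70:240,250:420];cv2.imwrite('pics/w1c.png',cv2.resize(im,None,fx=3.5,fy=3.5,interpolation=cv2.INTER_CUBIC))
E
```

```text
[0.4913315424250666, -0.18217748709234044, 0.18158214702363662] [0.7000604206378089, 0.48461247462790985, 0.27044493966577676, -0.3980118003328936, -0.4020087931247479, 0.06179678496293257, 0.4884729489755633]
hf [ 0.4964 -0.1625  0.032 ]
hb [ 0.4905 -0.219   0.032 ]
tip [ 0.5053 -0.0755  0.024 ]
[array([ 0.4366, -0.047 ,  0.018 ]), array([ 0.6058, -0.0853,  0.018 ])]
```

View pics/w1c.png

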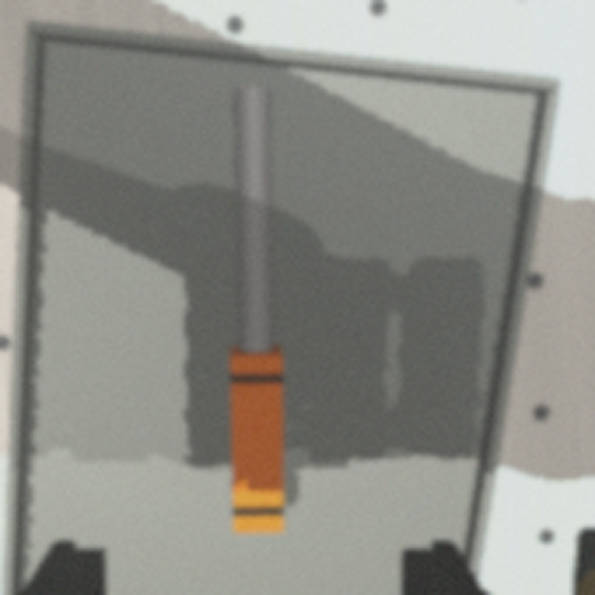

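```bash
python3 -c "
from h import *
plan([.496,-.177,.09],84.2,4)"
```

```text
pos [ 0.4913 -0.1908  0.1819] rpy [179.76   0.35  82.76] t 2.2 F [ 0.93 -6.58  1.32] gap 0.599
[[0.018, 0.004, 0.115, np.float64(-0.008)], [0.018, 0.004, 0.115, np.float64(-0.008)], [0.018, 0.004, 0.115, np.float64(-0.008)], [0.018, 0.004, 0.115, np.float64(-0.008)]]
```

Call:
servo_tool(increments=[[[0.018,0.004,0.11,-0.008],[0.018,0.004,0.115,-0.008],[0.018,0.004,0.115,-0.008],[0.018,0.004,0.11,-0.008],[0,0,0,0]]])

```text
time: 2.82
position: [0.4959, -0.1795, 0.0889]
ee_rot: [3.138, 0.007, 1.466]
force: [0.3, -0.4, -0.1]
finger_gap: 0.598
```

```bash
python3 -c "
from h import *
c,s=snap('wrist','w2'); plan([.496,-.177,.008],84.2,4)"
```

```text
pos [ 0.4967 -0.1801  0.0899] rpy [179.69   0.44  83.95] t 2.88 F [ 0.13 -0.87 -1.17] gap 0.597
[[0.004, -0.001, 0.102, np.float64(-0.001)], [0.004, -0.001, 0.102, np.float64(-0.001)], [0.004, -0.001, 0.102, np.float64(-0.001)], [0.004, -0.001, 0.102, np.float64(-0.001)]]
```

View pics/w2.png

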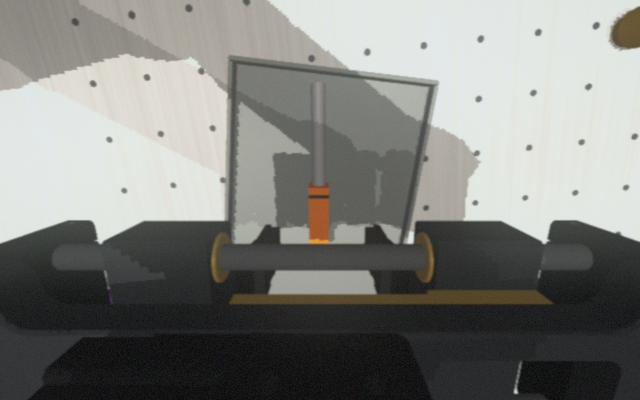

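```bash
python3 - <<'E'
from h import *
np.set_printoptions(precision=4,suppress=True)
for n,u,v,z in [('hf',318.5,185,.032),('hm',318.5,230,.032),('tip',319,83,.024)]: print(n,onz('w2',u,v,z))
T=[onz('w2',u,v,.018) for u,v in[(231,57),(437,82)]];print(T)
E
```

```text
hf [ 0.4957 -0.1595  0.032 ]
hm [ 0.4911 -0.2015  0.032 ]
tip [ 0.5053 -0.0748  0.024 ]
[array([ 0.4343, -0.0461,  0.018 ]), array([ 0.6059, -0.0837,  0.018 ])]
```

Call:
servo_tool(increments=[[[0.005,-0.01,0.1,0.0],[0.005,-0.005,0.1,0.0],[0.005,0.0,0.1,0.0],[0.005,0,0.09,0.0],[0,0,0.01,0]]])

```text
time: 3.5
position: [0.4998, -0.1781, 0.0133]
ee_rot: [3.125, 0.009, 1.465]
force: [0.1, -0.1, 0.7]
finger_gap: 0.598
```

```bash
python3 -c "
from h import *
plan([.494,-.175,.008],83.8,1)"
```

```text
pos [ 0.4998 -0.1781  0.0133] rpy [179.02   0.49  83.95] t 3.5 F [ 0.13 -0.07  0.75] gap 0.598
[[0.012, -0.03, 0.027, np.float64(0.003)]]
```

Call:
servo_tool(increments=[[[0.01,-0.03,0.025,0.0],[0,0,0,0]]])

```text
time: 3.75
position: [0.4944, -0.1758, 0.0089]
ee_rot: [3.123, 0.009, 1.465]
force: [0.4, -0.3, -1.2]
finger_gap: 0.598
```

```bash
python3 -c "
from h import *
plan([.494,-.175,.008],83.8,1)"
```

```text
pos [ 0.4944 -0.1758  0.0089] rpy [178.93   0.5   83.93] t 3.75 F [ 0.38 -0.34 -1.25] gap 0.598
[[0.004, -0.002, 0.005, np.float64(0.003)]]
```

Good; close.

Call:
servo_tool(increments=[[[0,0,0,0],[0,0,0,0],[0,0,0,0],[0,0,0,0],[0,0,0,0]]], fingers=1, newtons=55)

```text
time: 4.38
position: [0.495, -0.1759, 0.0103]
ee_rot: [3.121, 0.008, 1.465]
force: [-3.9, 1.4, 13.8]
finger_gap: 0.12
```

Call:
servo_tool(increments=[[[0,0,0,0],[0,0,-0.02,0],[0,0,-0.1,0],[0,0,-0.1,0],[0,0,-0.15,0],[0,0,-0.1,0],[0,0,0,0]]])

```text
time: 5.25
position: [0.4937, -0.1752, 0.1083]
ee_rot: [3.12, 0.008, 1.464]
force: [-0.4, 0.2, 0.5]
finger_gap: 0.006
```

```bash
python3 -c "
from h import *
c,s=snap('wrist','w3');snap('scene','s3');snap('side','d3'); plan([.494,-.175,.008],83.8,1)
a=cv2.imread('pics/w3.png')[0:260,200:440];b=cv2.imread('pics/s3.png')[90:280,220:460]
c=cv2.imread('pics/d3.png')[100:290,250:490]
cv2.imwrite('pics/m3.png',np.hstack([cv2.resize(a,(400,433)),cv2.resize(c,(400,433))]))
cv2.imwrite('pics/n3.png',cv2.resize(b,None,fx=3,fy=3))
"
```

```text
pos [ 0.4921 -0.1747  0.1064] rpy [179.02   0.43  83.89] t 5.4 F [ 0.27 -0.13  0.15] gap 0.002
[[-0.0, 0.009, 0.492, np.float64(0.002)]]
```

View pics/m3.png

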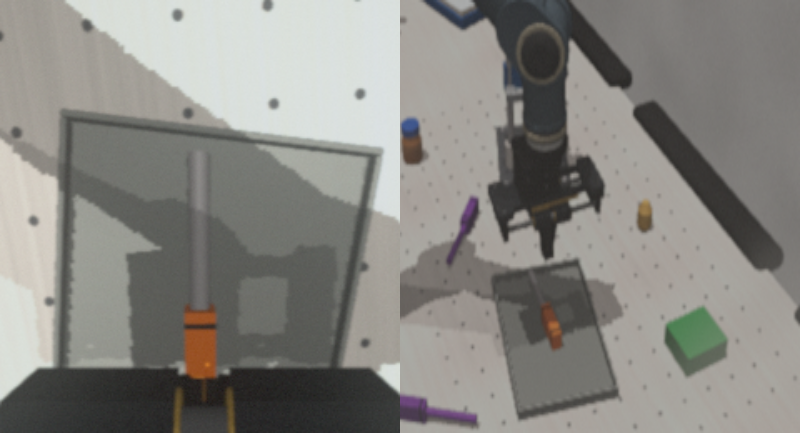

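View pics/n3.png

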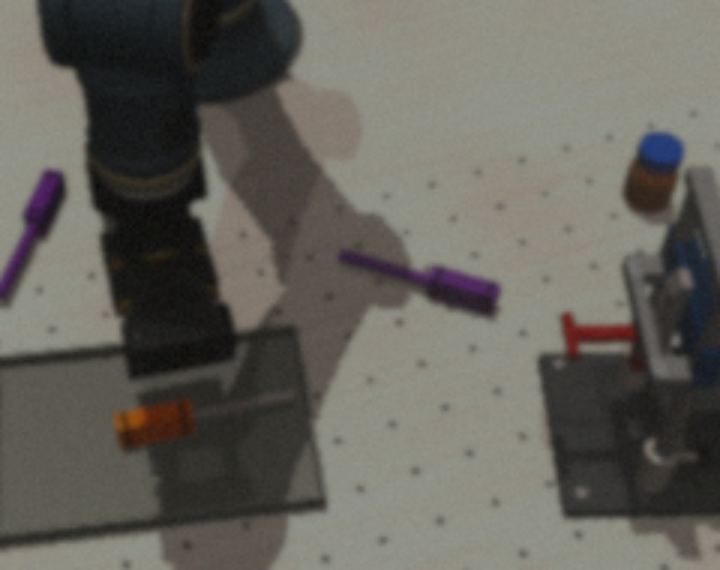

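```bash
python3 -c "
from h import *
a=cv2.imread('pics/w3.png')[70:290,230:410]
cv2.imwrite('pics/m4.png',cv2.resize(a,None,fx=3,fy=3,interpolation=cv2.INTER_CUBIC).clip(0,255))
g=cv2.convertScaleAbs(a,alpha=2.5,beta=0);cv2.imwrite('pics/m5.png',cv2.resize(g,None,fx=2.7,fy=2.7,interpolation=cv2.INTER_CUBIC))
"
```

```text
(no output)
```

View pics/m5.png

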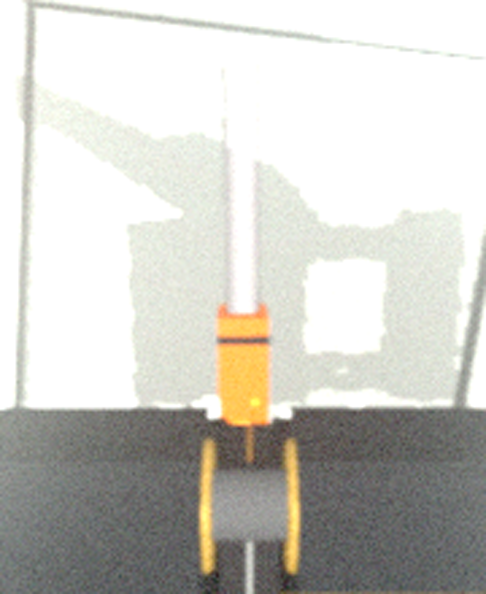

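```bash
python3 - <<'E'
from h import *
np.set_printoptions(precision=4,suppress=True)
d=json.load(open('pics/w3.json'));print(np.array(d['state']['position']),np.degrees(d['state']['ee_rot']))
for n,u,v,z in [('hf',320,184.8,.032),('hm',321,226,.032),('tip',319.4,92,.024)]: print(n,onz('w3',u,v,z))
print(onz('s3',220+117/3,90+410/3,.032),onz('s3',220+190/3,90+400/3,.032),onz('s3',220+295/3,90+391/3,.024))
print([onz('s3',220+u/3,90+v/3,.032) for u,v in [(117,416),(190,402),(194,428),(122,447)]])
E
python3 -c "
import cv2
b=cv2.imread('pics/s3.png')[200:260,240:340];cv2.imwrite('pics/n4.png',cv2.resize(b,None,fx=8,fy=8,interpolation=cv2.INTER_CUBIC))"
```

```text
[ 0.4937 -0.1752  0.1083] [178.7642   0.4365  83.8941]
hf [ 0.4958 -0.1591  0.032 ]
hm [ 0.4923 -0.2006  0.032 ]
tip [ 0.5045 -0.0754  0.024 ]
[ 0.4784 -0.2196  0.032 ] [ 0.4895 -0.1594  0.032 ] [ 0.5057 -0.0713  0.024 ]
[array([ 0.4842, -0.2212,  0.032 ]), array([ 0.4914, -0.16  ,  0.032 ]), array([ 0.5173, -0.1646,  0.032 ]), array([ 0.5149, -0.2254,  0.032 ])]
```

View pics/n4.png

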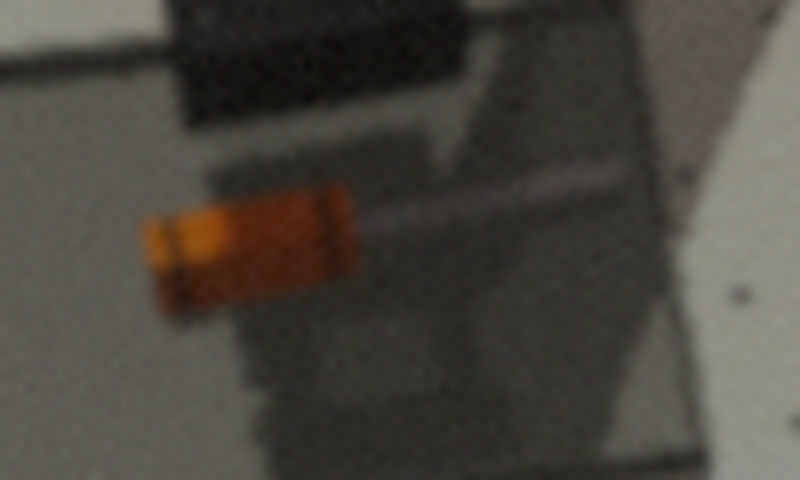

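```bash
python3 -c "
from h import *
plan([.4935,-.179,.009],83.8,4)"
```

```text
pos [ 0.4921 -0.1747  0.1064] rpy [179.02   0.43  83.89] t 5.4 F [ 0.27 -0.13  0.15] gap 0.002
[[-0.005, 0.002, 0.122, np.float64(0.001)], [-0.005, 0.002, 0.122, np.float64(0.001)], [-0.005, 0.002, 0.122, np.float64(0.001)], [-0.005, 0.002, 0.122, np.float64(0.001)]]
```

Call:
servo_tool(increments=[[[0,0,0,0],[0,0,0,0],[0,0,0,0],[0,0,0,0]]], fingers=0.5, newtons=30)

```text
time: 5.9
position: [0.4906, -0.1745, 0.104]
ee_rot: [3.129, 0.008, 1.464]
force: [0.3, 0.6, 0.2]
finger_gap: 0.374
```

Call:
servo_tool(increments=[[[-0.005,0.004,0.115,0],[-0.005,0.004,0.115,0],[-0.005,0.002,0.12,0],[-0.005,0.0,0.115,0],[0,0,0,0]]])

```text
time: 6.52
position: [0.495, -0.1797, 0.0092]
ee_rot: [3.126, 0.008, 1.465]
force: [0.7, -0.7, -0.2]
finger_gap: 0.501
```

```bash
python3 -c "
from h import *
plan([.4935,-.179,.005],83.8,1)
c,s=snap('wrist','w5');snap('scene','s5');snap('side','d5')
a=cv2.imread('pics/w5.png')[70:290,200:440];b=cv2.imread('pics/s5.png')[180:260,230:350]
c=cv2.imread('pics/d5.png')[180:280,290:410]
g=lambda a:cv2.convertScaleAbs(a,alpha=2.2)
cv2.imwrite('pics/m6.png',cv2.resize(g(a),None,fx=3,fy=3,interpolation=cv2.INTER_CUBIC))
cv2.imwrite('pics/n6.png',np.hstack([cv2.resize(g(b),(400,267),interpolation=cv2.INTER_CUBIC),cv2.resize(g(c),(400,333),interpolation=cv2.INTER_CUBIC)[:267]]))
"
```

```text
pos [ 0.495  -0.1797  0.0092] rpy [179.13   0.44  83.91] t 6.53 F [ 0.71 -0.68 -0.23] gap 0.501
[[0.003, -0.008, 0.021, np.float64(0.003)]]
```

View pics/m6.png

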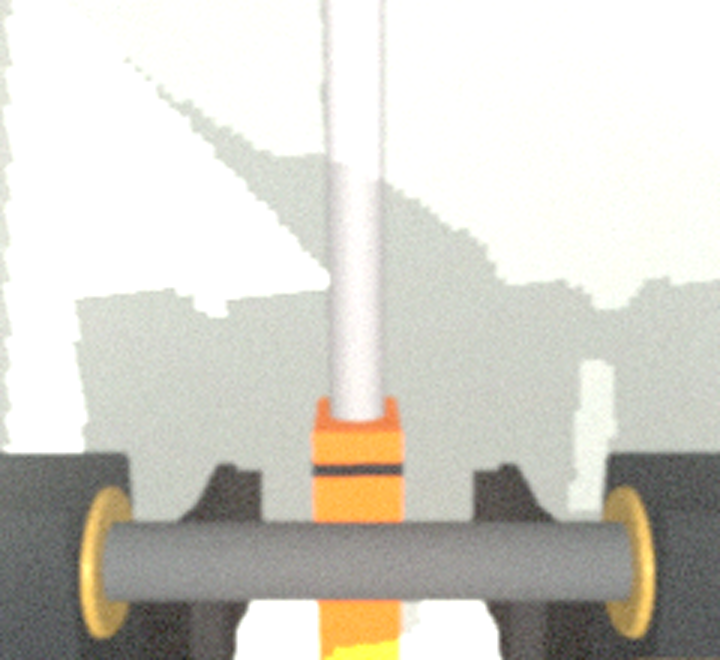

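View pics/n6.png

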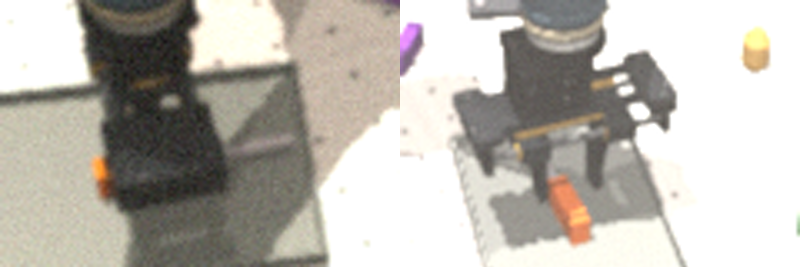

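Call:
servo_tool(increments=[[[0,-0.006,0.02,0],[0,0,0,0]]])

```text
time: 6.92
position: [0.4968, -0.1803, 0.0086]
ee_rot: [3.119, 0.008, 1.465]
force: [-0.9, -0.2, 0.2]
finger_gap: 0.5
```

Call:
servo_tool(increments=[[[0,0,0,0],[0,0,0,0],[0,0,0,0]]], fingers=1, newtons=30)

```text
time: 7.3
position: [0.4971, -0.1802, 0.0092]
ee_rot: [3.118, 0.008, 1.465]
force: [-1.3, -0.1, 0.8]
finger_gap: 0.248
```

```bash
python3 -c "
from h import *
plan([.4935,-.179,.005],83.8,1)
c,s=snap('wrist','w7')
a=cv2.imread('pics/w7.png')[70:290,200:440]
g=lambda a:cv2.convertScaleAbs(a,alpha=2.2)
cv2.imwrite('pics/m7.png',cv2.resize(g(a),None,fx=3,fy=3,interpolation=cv2.INTER_CUBIC))
"
```

```text
pos [ 0.4971 -0.1802  0.0092] rpy [178.63   0.46  83.95] t 7.3 F [-1.3  -0.09  0.76] gap 0.248
[[0.004, -0.019, 0.021, np.float64(0.003)]]
```

View pics/m7.png

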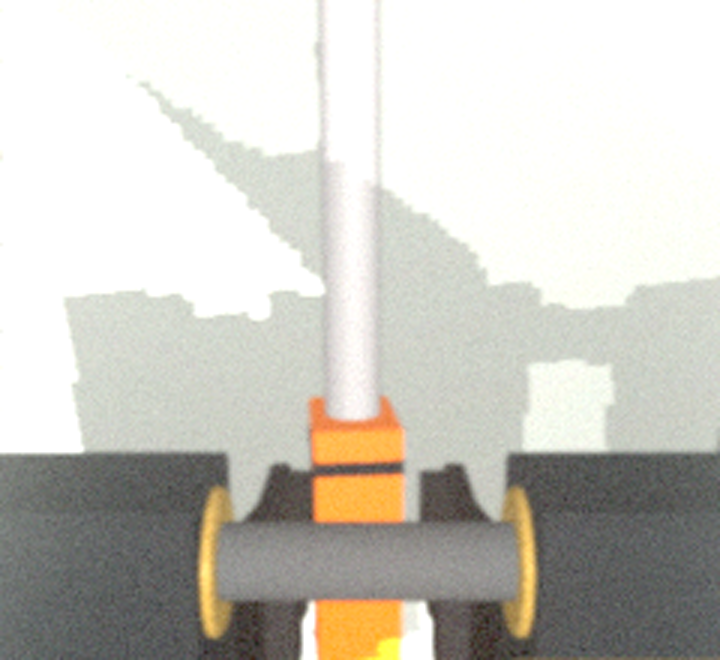

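```bash
python3 -c "
from h import *
s=r.get_state();print(np.round(s['qpos'],3),np.round(s['tau'],1))"
```

```text
[-0.125  0.52   0.503  2.085 -0.426  0.61   0.566] [ -0.1 -40.    5.8 -14.5  -0.1  -0.2  -0. ]
```

Call:
servo_tool(increments=[[[0,-0.015,0.02,0]]])

```text
time: 7.48
position: [0.4966, -0.1801, 0.0088]
ee_rot: [3.114, 0.005, 1.465]
force: [-8.1, 8.0, 57.2]
finger_gap: 0.149
```

Call:
servo_tool(increments=[[[0,-0.015,0.02,0]]])

```text
time: 7.6
position: [0.4969, -0.1801, 0.0097]
ee_rot: [3.108, 0.002, 1.464]
force: [-8.0, 5.9, 44.7]
finger_gap: 0.102
```

Call:
servo_tool(increments=[[[0,0,0,0]]])

```text
time: 7.72
position: [0.4998, -0.1804, 0.0126]
ee_rot: [3.101, 0.001, 1.464]
force: [1.1, 0.7, 3.1]
finger_gap: 0.034
```

Call:
servo_tool(increments=[[[0,0,0,0]]])

```text
time: 7.85
position: [0.5013, -0.1806, 0.0139]
ee_rot: [3.098, 0.001, 1.464]
force: [-1.0, -0.4, 2.1]
finger_gap: 0.011
```

```bash
python3 -c "
from h import *
c,s=snap('wrist','w8');snap('scene','s8');snap('side','d8')
plan([.4935,-.179,.1],83.8,1)
a=cv2.imread('pics/w8.png')[70:290,200:440]
g=lambda a:cv2.convertScaleAbs(a,alpha=2.2)
b=cv2.imread('pics/s8.png')[180:260,230:350]
c=cv2.imread('pics/d8.png')[180:280,290:410]
cv2.imwrite('pics/m8.png',cv2.resize(g(a),None,fx=3,fy=3,interpolation=cv2.INTER_CUBIC))
cv2.imwrite('pics/n8.png',np.hstack([cv2.resize(g(b),(400,267),interpolation=cv2.INTER_CUBIC),cv2.resize(g(c),(400,333),interpolation=cv2.INTER_CUBIC)[:267]]))
"
```

```text
pos [ 0.5011 -0.1806  0.0135] rpy [1.7754e+02 4.0000e-02 8.3880e+01] t 8.0 F [-0.2   0.64 11.25] gap -0.0
[[0.004, -0.039, -0.432, np.float64(0.002)]]
```

View pics/m8.png

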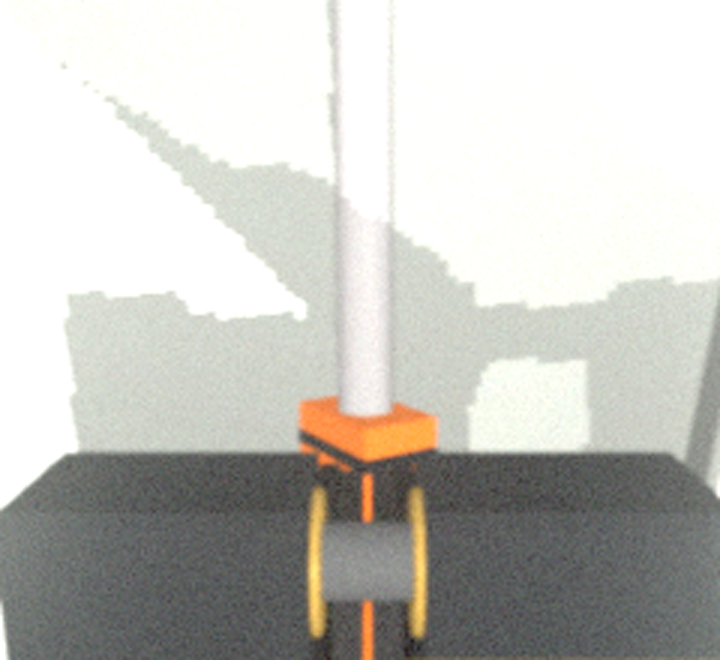

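View pics/n8.png

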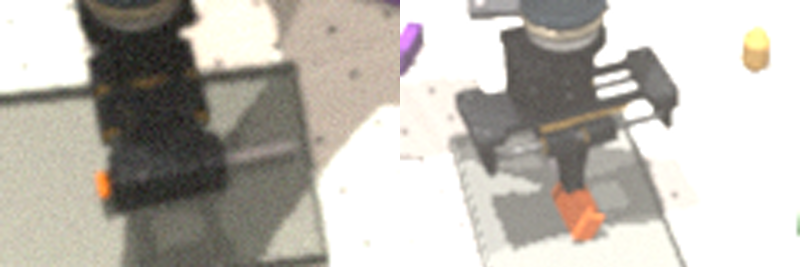

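```bash
python3 - <<'E'
from h import *
np.set_printoptions(precision=4,suppress=True)
def proj(tag,p):
    d=json.load(open(f'pics/{tag}.json')); f=200/np.tan(np.radians(d['vertical_fov'])/2);T=np.array(d['cam_to_world'])
    q=T[:3,:3].T@(np.array(p)-T[:3,3]);return q[:2]/q[2]*f+[d['cx'],d['cy']]
for z in (.107,.127):
  for t in('d3','s3'): print(t,z,proj(t,[.4925,-.175,z]))
for t in('d8','s8'): print(t,proj(t,[.501,-.1806,.0135]),proj(t,[.501,-.1806,.033]))
a=cv2.imread('pics/d3.png')[180:250,300:380]
b=cv2.imread('pics/d8.png')[200:270,300:380]
g=lambda a:cv2.resize(cv2.convertScaleAbs(a,alpha=2.2),(400,350),interpolation=cv2.INTER_CUBIC)
cv2.imwrite('pics/n9.png',np.hstack([g(a),g(b)]))
E
```

```text
d3 0.107 [337.5651 216.8992]
s3 0.107 [275.635  208.2495]
d3 0.127 [337.5681 211.7431]
s3 0.127 [275.031  203.1496]
d8 [340.7686 240.1633] [340.7979 235.525 ]
s8 [277.0791 233.3891] [276.5491 229.1032]
```

View pics/n9.png

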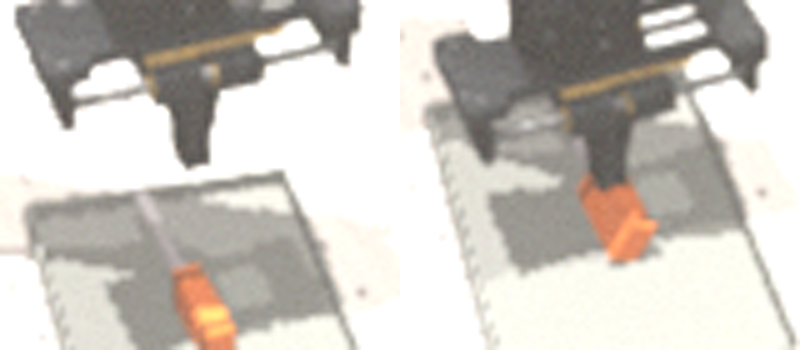

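Call:
servo_tool(increments=[[[0,0,-0.01,0],[0,0,0,0],[0,0,0,0],[0,0,0,0],[0,0,0,0]]], fingers=0.4)

```text
time: 8.62
position: [0.4991, -0.1803, 0.0138]
ee_rot: [3.103, 0.001, 1.464]
force: [0.2, -0.9, 0.1]
finger_gap: 0.49
```

```bash
python3 -c "
from h import *
c,s=snap('wrist','w9');
plan([.496,-.179,.09],83.8,4)
a=cv2.imread('pics/w9.png')[40:290,200:440]
g=lambda a:cv2.convertScaleAbs(a,alpha=1.8)
cv2.imwrite('pics/m9.png',cv2.resize(g(a),None,fx=2.4,fy=2.4,interpolation=cv2.INTER_CUBIC))
"
```

```text
pos [ 0.4991 -0.1803  0.0138] rpy [1.7779e+02 6.0000e-02 8.3870e+01] t 8.68 F [-0.49 -0.09  0.07] gap 0.533
[[0.001, -0.004, -0.095, np.float64(0.0)], [0.001, -0.004, -0.095, np.float64(0.0)], [0.001, -0.004, -0.095, np.float64(0.0)], [0.001, -0.004, -0.095, np.float64(0.0)]]
```

View pics/m9.png

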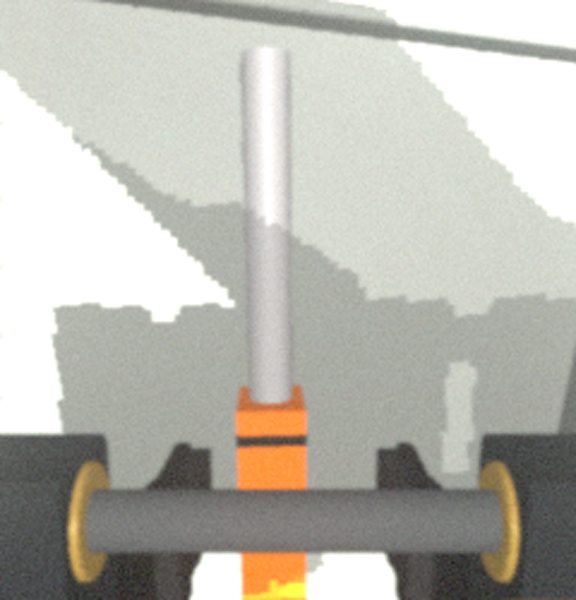

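Call:
servo_tool(increments=[[[0,-0.03,0.0,0],[0,0,0.04,0],[0,0,0.03,0],[0,0,0.0,0]]])

```text
time: 9.18
position: [0.4929, -0.1795, -0.0017]
ee_rot: [3.104, 0.001, 1.464]
force: [-1.1, -1.5, -0.6]
finger_gap: 0.599
```

```bash
python3 -c "
from h import *
c,s=snap('wrist','w10');
plan([.495,-.179,-.012],83.8,2)
a=cv2.imread('pics/w10.png')[40:290,200:440]
g=lambda a:cv2.convertScaleAbs(a,alpha=1.8)
cv2.imwrite('pics/m10.png',cv2.resize(g(a),None,fx=2.4,fy=2.4,interpolation=cv2.INTER_CUBIC))
"
```

```text
pos [ 0.493  -0.1796 -0.0015] rpy [1.7781e+02 6.0000e-02 8.3870e+01] t 9.22 F [ 0.34 -0.29 -0.54] gap 0.599
[[0.002, 0.005, 0.026, np.float64(0.001)], [0.002, 0.005, 0.026, np.float64(0.001)]]
```

View pics/m10.png

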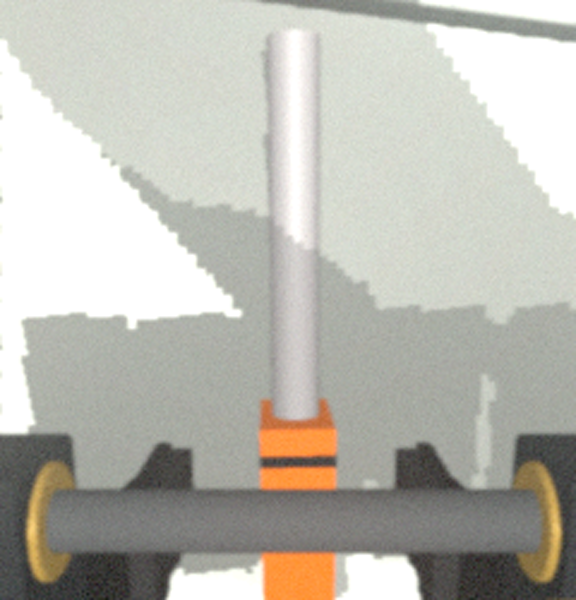

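Call:
servo_tool(increments=[[[0,0.003,0.025,0],[0,0,0.02,0],[0,0,0.0,0]]])

```text
time: 9.6
position: [0.4944, -0.1798, -0.011]
ee_rot: [3.103, 0.001, 1.464]
force: [0.1, 0.6, -0.3]
finger_gap: 0.599
```

Call:
servo_tool(increments=[[[0,0.0,0.02,0],[0,0,0,0]]])

```text
time: 9.85
position: [0.4946, -0.1799, -0.0152]
ee_rot: [3.103, 0.001, 1.464]
force: [-0.7, 1.2, 0.3]
finger_gap: 0.602
```

```bash
python3 -c "
from h import *
snap('side','d11');
plan([.495,-.179,-.012],83.8,2)
b=cv2.imread('pics/d11.png')[200:270,300:380]
g=lambda a:cv2.resize(cv2.convertScaleAbs(a,alpha=2.2),(640,560),interpolation=cv2.INTER_CUBIC)
cv2.imwrite('pics/n11.png',g(b))
"
```

```text
pos [ 0.4947 -0.18   -0.0151] rpy [1.7776e+02 7.0000e-02 8.3870e+01] t 9.9 F [0.28 0.07 0.29] gap 0.604
[[0.002, 0.0, -0.008, np.float64(0.001)], [0.002, 0.0, -0.008, np.float64(0.001)]]
```

View pics/n11.png

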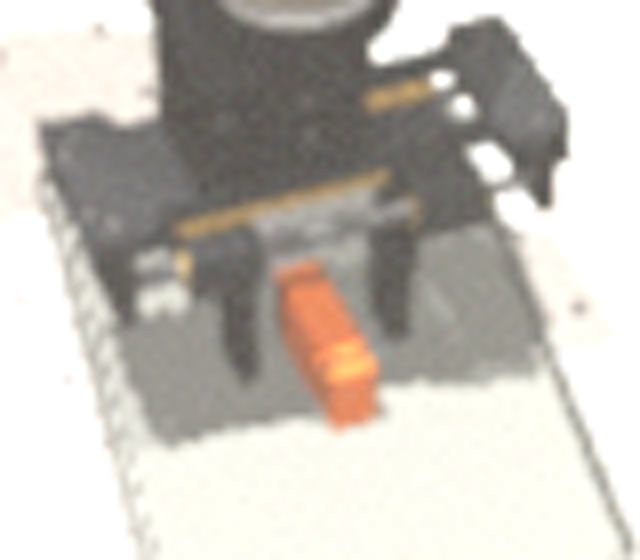

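Call:
servo_tool(increments=[[[0,0,0,0],[0,0,0,0],[0,0,0,0],[0,0,0,0]]], fingers=1, newtons=55)

```text
time: 10.4
position: [0.4949, -0.18, -0.0148]
ee_rot: [3.102, 0.001, 1.464]
force: [-1.4, 1.6, 0.6]
finger_gap: 0.232
```

Call:
servo_tool(increments=[[[0,0,0,0],[0,0,0,0]]])

```text
time: 10.65
position: [0.4948, -0.18, -0.0148]
ee_rot: [3.102, 0.001, 1.464]
force: [0.1, 0.7, 0.3]
finger_gap: 0.199
```

Call:
servo_tool(increments=[[[0,0,-0.03,0],[0,0,-0.1,0],[0,0,-0.15,0],[0,0,-0.15,0],[0,0,-0.1,0]]])

```text
time: 11.28
position: [0.4885, -0.1789, 0.0932]
ee_rot: [3.107, 0.001, 1.463]
force: [0.5, 0.6, -1.3]
finger_gap: 0.199
```

```bash
python3 -c "
from h import *
np.set_printoptions(precision=4,suppress=True)
c,s=snap('wrist','w12');snap('side','d12');snap('scene','s12')
for z in (.13,.135,.14,.145,.15,.155,.16): print(z,onz('scene0',410.2,201.7,z),onz('side0',332,153.5,z))
plan([.574,.0,.1],70.7,6)
a=cv2.imread('pics/w12.png')[40:290,200:440];b=cv2.imread('pics/d12.png')[100:290,250:490]
g=lambda a:cv2.resize(cv2.convertScaleAbs(a,alpha=1.8),(400,400),interpolation=cv2.INTER_CUBIC)
cv2.imwrite('pics/m12.png',np.hstack([g(a),g(b)]))
"
```

```text
0.13 [0.5981 0.1226 0.13  ] [0.6147 0.1273 0.13  ]
0.135 [0.6012 0.1199 0.135 ] [0.6113 0.1199 0.135 ]
0.14 [0.6042 0.1173 0.14  ] [0.6079 0.1125 0.14  ]
0.145 [0.6073 0.1146 0.145 ] [0.6045 0.1052 0.145 ]
0.15 [0.6104 0.112  0.15  ] [0.6011 0.0978 0.15  ]
0.155 [0.6135 0.1093 0.155 ] [0.5977 0.0904 0.155 ]
0.16 [0.6166 0.1067 0.16  ] [0.5944 0.0831 0.16  ]
pos [ 0.4889 -0.1788  0.0925] rpy [177.98   0.03  83.86] t 11.43 F [-0.5  -0.1  -2.01] gap 0.202
[[0.156, 0.055, -0.006, np.float64(0.049)], [0.158, 0.049, -0.006, np.float64(0.049)], [0.159, 0.042, -0.006, np.float64(0.049)], [0.161, 0.036, -0.006, np.float64(0.049)], [0.162, 0.03, -0.006, np.float64(0.049)], [0.163, 0.024, -0.006, np.float64(0.049)]]
```

View pics/m12.png

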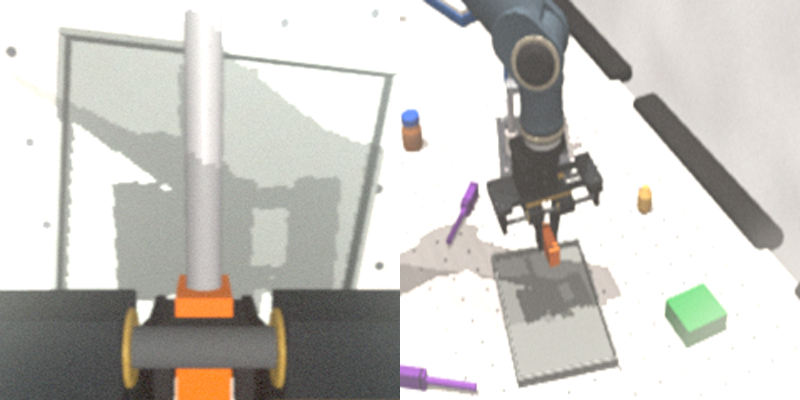

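```bash
python3 -c "
from h import *
plan([.5644,-.0366,.082],70.4,5)"
```

```text
pos [ 0.4889 -0.1788  0.0925] rpy [1.7798e+02 3.0000e-02 8.3860e+01] t 11.43 F [-0.5  -0.1  -2.01] gap 0.202
[[0.149, 0.06, 0.011, np.float64(0.06)], [0.152, 0.053, 0.011, np.float64(0.06)], [0.154, 0.046, 0.011, np.float64(0.06)], [0.156, 0.038, 0.011, np.float64(0.06)], [0.158, 0.031, 0.011, np.float64(0.06)]]
```

Call:
servo_tool(increments=[[[0.15,0.06,0.01,0.06],[0.15,0.053,0.01,0.06],[0.154,0.046,0.01,0.06],[0.156,0.038,0.01,0.06],[0.158,0.03,0.01,0.06],[0,0,0,0]]])

```text
time: 12.18
position: [0.5622, -0.0327, 0.0765]
ee_rot: [3.118, -0.003, 1.218]
force: [-0.2, -0.7, -0.6]
finger_gap: 0.202
```

```bash
cat > look.py <<'E'
from h import *
import sys
t=sys.argv[1]
np.set_printoptions(precision=4,suppress=True)
c,s=snap('wrist','w'+t);snap('scene','s'+t)
a=cv2.imread(f'pics/w{t}.png')[0:250,200:440];b=cv2.imread(f'pics/s{t}.png')[150:270,350:470]
g=lambda a:cv2.resize(cv2.convertScaleAbs(a,alpha=1.6),(400,400),interpolation=cv2.INTER_CUBIC)
cv2.imwrite(f'pics/m{t}.png',np.hstack([g(a),g(b)]))
plan([.5843,.02,.082],70.5,4)
E
python3 look.py 13
```

```text
pos [ 0.5609 -0.0361  0.077 ] rpy [178.68  -0.12  69.55] t 12.28 F [ 0.13  0.15 -1.46] gap 0.201
[[0.076, 0.003, -0.006, np.float64(-0.005)], [0.076, 0.003, -0.006, np.float64(-0.005)], [0.076, 0.004, -0.006, np.float64(-0.005)], [0.076, 0.004, -0.006, np.float64(-0.005)]]
```

View pics/m13.png

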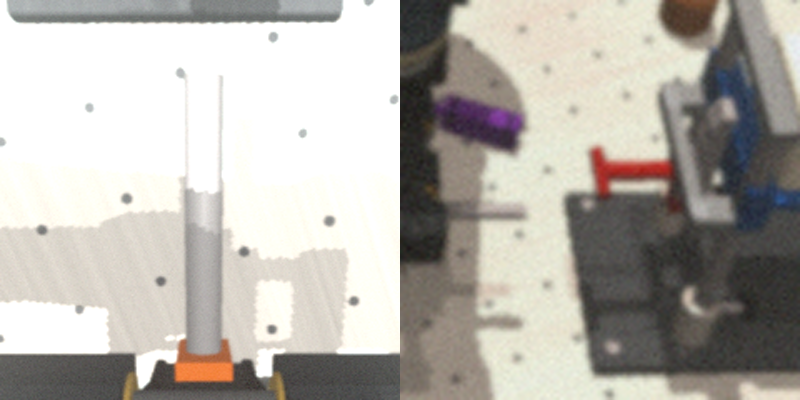

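```bash
python3 - <<'E'
from h import *
np.set_printoptions(precision=4,suppress=True)
d=json.load(open('pics/w13.json'));print(np.array(d['state']['position']),np.degrees(d['state']['ee_rot']))
for dz in (0,.01,.02,.03):
  a=onz('w13',200+10*.6,20*.625,.012-dz);b=onz('w13',200+342*.6,20*.625,.012-dz)
  print(dz,a,b,np.linalg.norm(a-b),(a+b)/2,np.degrees(np.arctan2(*(a-b)[[1,0]]))-90)
  print('  tip',onz('w13',200+204*.6,75*.625,.077+.033-dz+.006))
# scene rod tip with top at true z
for z in (.11,.116,.125): print(z,onz('s13',350+125*.3,150+211*.3,z))
E
```

```text
[ 0.5622 -0.0327  0.0765] [178.6765  -0.1938  69.8079]
0 [0.5329 0.1459 0.012 ] [0.6815 0.0927 0.012 ] 0.15778737697817105 [0.6072 0.1193 0.012 ] 70.29798477856062
  tip [0.5984 0.0662 0.116 ]
0.01 [0.531  0.1505 0.002 ] [0.6855 0.0952 0.002 ] 0.16408865755159063 [0.6082 0.1228 0.002 ] 70.29798477856062
  tip [0.5996 0.0687 0.106 ]
0.02 [ 0.5291  0.1551 -0.008 ] [ 0.6895  0.0977 -0.008 ] 0.17038993812501022 [ 0.6093  0.1264 -0.008 ] 70.29798477856062
  tip [0.6007 0.0711 0.096 ]
0.03 [ 0.5271  0.1597 -0.018 ] [ 0.6935  0.1001 -0.018 ] 0.1766912186984298 [ 0.6103  0.1299 -0.018 ] 70.29798477856062
  tip [0.6019 0.0736 0.086 ]
0.11 [0.598  0.0668 0.11  ]
0.116 [0.6017 0.0641 0.116 ]
0.125 [0.6071 0.06   0.125 ]
```

Call:
servo_tool(increments=[[[0.05,0.002,0,-0.01],[0.06,0.002,0,-0.01],[0.06,0.002,0,0],[0.06,0.002,0,0],[0.06,0.002,0,0],[0.02,0,0,0],[0,0,0,0]]])

```text
time: 13.15
position: [0.5845, 0.0236, 0.0769]
ee_rot: [3.119, -0.002, 1.228]
force: [-0.0, -0.6, -1.2]
finger_gap: 0.201
```

```bash
python3 look.py 14
```

```text
pos [0.5843 0.023  0.077 ] rpy [178.71  -0.09  70.29] t 13.25 F [ 0.36  0.54 -0.69] gap 0.196
[[-0.004, 0.001, -0.006, np.float64(-0.001)], [-0.004, 0.001, -0.006, np.float64(-0.001)], [-0.004, 0.001, -0.006, np.float64(-0.001)], [-0.004, 0.001, -0.006, np.float64(-0.001)]]
```

View pics/m14.png

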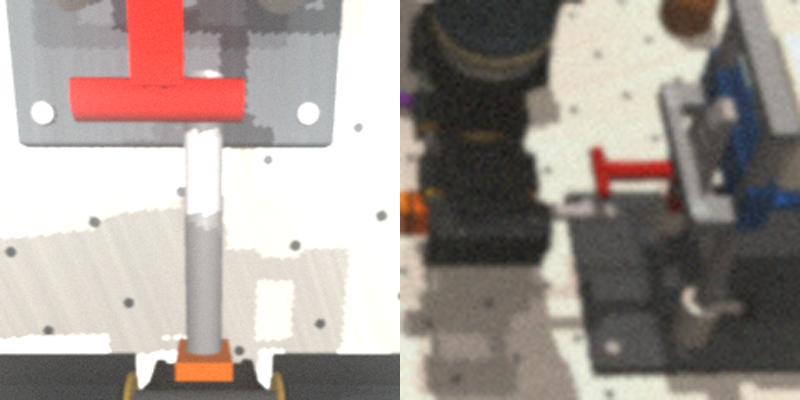

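Call:
servo_tool(increments=[[[0,0,-0.03,0],[0,0,-0.03,0],[0,0,-0.02,0],[0,0,0,0]]])

```text
time: 13.75
position: [0.5839, 0.0215, 0.0947]
ee_rot: [3.118, -0.002, 1.224]
force: [0.4, 0.6, -1.5]
finger_gap: 0.203
```

```bash
python3 look.py 15; python3 -c "
from h import *
s=r.get_state();print(s['force'],s['ft_torque'])"
```

```text
pos [0.5837 0.0217 0.0943] rpy [178.7   -0.07  70.16] t 13.85 F [ 0.19  0.39 -1.47] gap 0.203
[[-0.002, 0.001, 0.015, np.float64(-0.002)], [-0.002, 0.001, 0.015, np.float64(-0.002)], [-0.002, 0.001, 0.015, np.float64(-0.002)], [-0.002, 0.001, 0.015, np.float64(-0.002)]]
[ 0.18736771  0.39191402 -1.47422735] [-0.07173347  0.08567776  0.00210589]
```

View pics/m15.png

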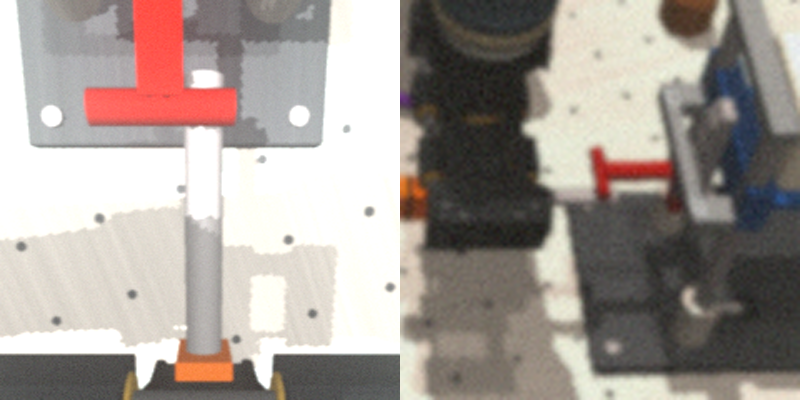

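Call:
servo_tool(increments=[[[0,-0.004,-0.02,0],[0,0,0,0]]])

```text
time: 14.1
position: [0.5823, 0.0219, 0.0978]
ee_rot: [3.12, -0.0, 1.224]
force: [-0.1, -0.4, -3.0]
finger_gap: 0.203
```

Call:
servo_tool(increments=[[[0,0,-0.012,0],[0,0,0,0]]])

```text
time: 14.35
position: [0.582, 0.0217, 0.0997]
ee_rot: [3.12, 0.001, 1.224]
force: [1.6, -0.6, -4.2]
finger_gap: 0.2
```

```bash
python3 -c "
from h import *
s=r.get_state();print(s['position'],s['force'],s['ft_torque'])"
```

```text
[0.5820189  0.02171696 0.09974334] [ 1.55983323 -0.55302885 -4.17621551] [-0.34204981 -0.06632859 -0.09570023]
```

Call:
servo_tool(increments=[[[0,0,-0.012,0],[0,0,0,0]]])

```text
time: 14.6
position: [0.582, 0.0217, 0.1021]
ee_rot: [3.12, 0.001, 1.224]
force: [0.4, -0.4, -3.9]
finger_gap: 0.204
```

```bash
python3 -c "
from h import *
s=r.get_state();print(s['position'],s['force'],s['ft_torque'])"
```

```text
[0.58195059 0.0217114  0.10205649] [ 0.42072649 -0.41409788 -3.88037014] [-0.33922959 -0.01416012 -0.06503346]
```

Call:
servo_tool(increments=[[[0,0,-0.012,0],[0,0,0,0]]])

```text
time: 14.85
position: [0.582, 0.0218, 0.1046]
ee_rot: [3.12, 0.001, 1.224]
force: [0.6, -0.4, -4.3]
finger_gap: 0.202
```

```bash
python3 -c "
from h import *
s=r.get_state();print(s['position'],s['force'],s['ft_torque'])"
```

```text
[0.58198793 0.02175415 0.10464456] [ 0.6262606  -0.39634836 -4.26937865] [-0.25966347 -0.0220127  -0.14448965]
```

```bash
python3 look.py 16
```

```text
pos [0.582  0.0217 0.1046] rpy [178.75   0.04  70.13] t 14.95 F [ 0.23 -0.09 -3.37] gap 0.199
[[-0.001, 0.003, 0.028, np.float64(-0.002)], [-0.001, 0.003, 0.028, np.float64(-0.002)], [-0.001, 0.003, 0.028, np.float64(-0.002)], [-0.001, 0.003, 0.028, np.float64(-0.002)]]
```

View pics/m16.png

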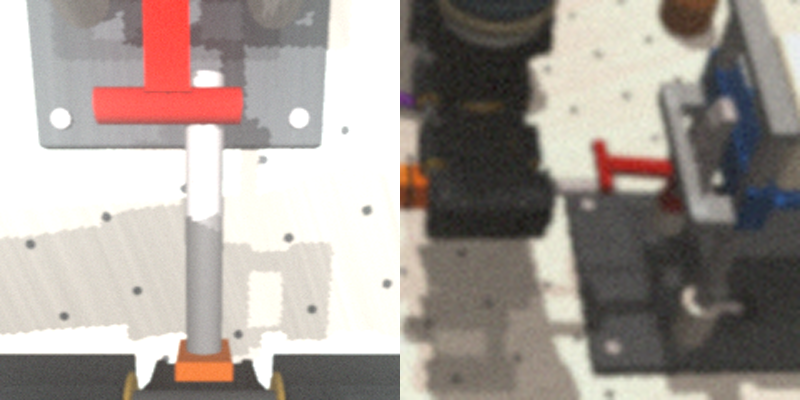

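Call:
servo_tool(increments=[[[0,0,-0.014,0],[0,0,-0.012,0],[0,0,0,0]]])

```text
time: 15.32
position: [0.5817, 0.0222, 0.1102]
ee_rot: [3.12, 0.0, 1.225]
force: [1.9, 0.3, -3.7]
finger_gap: 0.199
```

```bash
cat > look2.py <<'E'
from h import *
import sys
t=sys.argv[1]
snap('scene','s'+t);snap('wrist','w'+t)
a=cv2.imread(f'pics/w{t}.png')[0:250,200:440];b=cv2.imread(f'pics/s{t}.png')[130:270,380:520]
g=lambda a:cv2.resize(cv2.convertScaleAbs(a,alpha=1.6),(400,400),interpolation=cv2.INTER_CUBIC)
cv2.imwrite(f'pics/m{t}.png',np.hstack([g(a),g(b)]))
s=r.get_state();print(s['time'],np.round(s['position'],4),np.round(s['force'],2),np.round(s['ft_torque'],3))
E
python3 look2.py 17
```

```text
15.425 [0.5817 0.0222 0.11  ] [ 0.89  0.16 -3.31] [-0.258  0.051 -0.1  ]
```

View pics/m17.png

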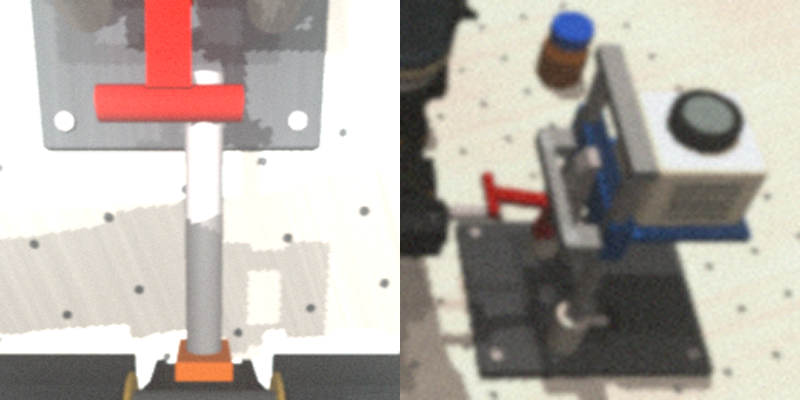

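Call:
servo_tool(increments=[[[0,0,-0.008,0],[0,0,0,0],[0,0,0,0]]])

```text
time: 15.8
position: [0.5817, 0.0224, 0.1116]
ee_rot: [3.12, 0.0, 1.225]
force: [1.5, 0.9, -4.2]
finger_gap: 0.197
```

```bash
python3 look2.py 18
```

```text
15.9 [0.5817 0.0224 0.1116] [ 1.62  0.46 -2.91] [-0.214 -0.088 -0.079]
```

View pics/m18.png

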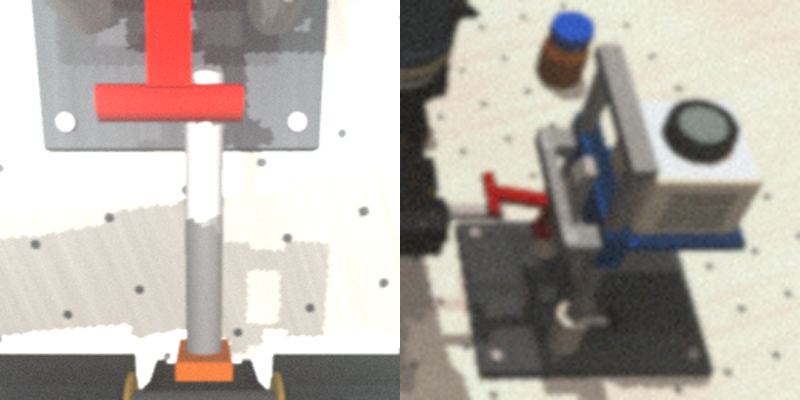

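Call:
servo_tool(increments=[[[0,0,-0.006,0],[0,0,0,0],[0,0,0,0],[0,0,0,0],[0,0,0,0],[0,0,0,0],[0,0,0,0],[0,0,0,0]]])

```text
time: 16.9
position: [0.5818, 0.0226, 0.1128]
ee_rot: [3.12, 0.0, 1.224]
force: [0.9, -0.0, -4.1]
finger_gap: 0.201
```

Call:
servo_tool(increments=[[[0,0,0,0],[0,0,0,0],[0,0,0,0],[0,0,0,0],[0,0,0,0],[0,0,0,0],[0,0,0,0],[0,0,0,0]]])

```text
time: 17.9
position: [0.5818, 0.0226, 0.1128]
ee_rot: [3.12, 0.0, 1.225]
force: [0.8, 0.8, -4.5]
finger_gap: 0.2
```

```bash
python3 look2.py 19
```

```text
18.0 [0.5818 0.0226 0.1128] [ 1.72  1.43 -4.75] [-0.181 -0.013 -0.1  ]
```

View pics/m19.png

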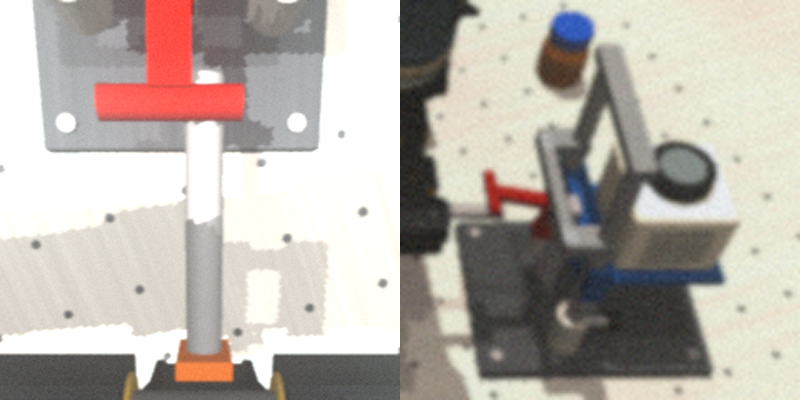

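Sinking well. Hold on.

Call:
servo_tool(increments=[[[0,0,0,0],[0,0,0,0],[0,0,0,0],[0,0,0,0],[0,0,0,0],[0,0,0,0],[0,0,0,0],[0,0,0,0]]])

```text
time: 19.0
position: [0.5818, 0.0226, 0.1128]
ee_rot: [3.12, 0.0, 1.225]
force: [1.5, 0.6, -3.6]
finger_gap: 0.202
```

Call:
servo_tool(increments=[[[0,0,0,0],[0,0,0,0],[0,0,0,0],[0,0,0,0],[0,0,0,0],[0,0,0,0],[0,0,0,0],[0,0,0,0]]])

```text
time: 20.0
position: [0.5818, 0.0226, 0.1129]
ee_rot: [3.12, 0.0, 1.225]
force: [1.7, 1.4, -3.6]
finger_gap: 0.205
```

```bash
python3 look2.py 20
```

```text
20.1 [0.5818 0.0226 0.1128] [ 0.57  1.54 -3.92] [-0.227 -0.031 -0.078]
```

Call:
servo_tool(increments=[[[0,0,0,0],[0,0,0,0],[0,0,0,0],[0,0,0,0],[0,0,0,0],[0,0,0,0],[0,0,0,0],[0,0,0,0]]])

```text
time: 21.1
position: [0.5818, 0.0226, 0.1128]
ee_rot: [3.12, 0.0, 1.225]
force: [1.3, 0.5, -4.0]
finger_gap: 0.204
```

```bash
python3 look2.py 21; python3 -c "
import cv2,numpy as np
a=[cv2.imread(f'pics/m{i}.png')[:,400:] for i in (20,21)]
cv2.imwrite('pics/cmp21.png',np.hstack(a))"
```

```text
21.2 [0.5818 0.0226 0.1128] [ 2.15  1.06 -4.  ] [-0.112 -0.058 -0.061]
```

View pics/cmp21.png

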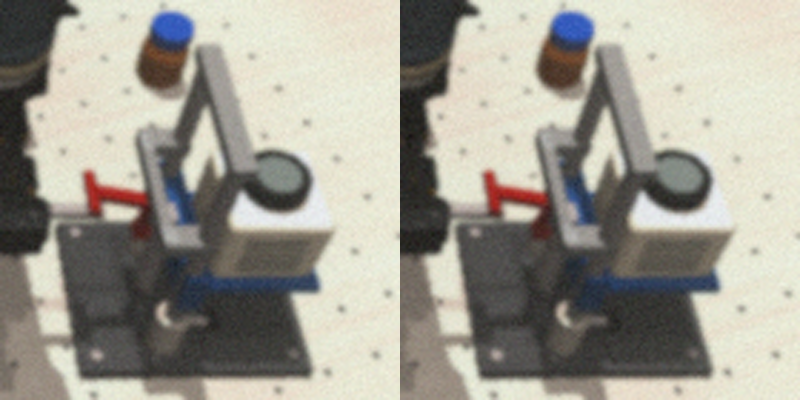

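```bash
python3 - <<'E'
from h import *
from scipy.optimize import fsolve
np.set_printoptions(precision=4,suppress=True)
u=np.array([.332,.943]);n=np.array([-.943,.332]);B=np.array([.6077,.1144])
# lens ellipse centers: detect dark lens glass by manual crop
for s in [('s17',),('s18',),('s19',),('s20',),('s21',)]:
    im=cv2.imread(f'pics/{s[0]}.png')[130:270,380:520]
    # white top region / blob template match from s17
    if s[0]=='s17': T=im[27:58,90:124].copy(); 
    m=cv2.matchTemplate(im,T,cv2.TM_CCOEFF_NORMED);_,v,_,l=cv2.minMaxLoc(m)
    # subpixel
    print(s,l,round(v,3))
def z_at(px,tag='s17'):
    o,k=ray(tag,*px); t=n@(B-o[:2])/(n@k[:2]); return o+t*k
a=z_at((487.5,172));print(a,(a[:2]-B)@u)
# drop for now assuming same xy
def proj(tag,p):
    d=json.load(open(f'pics/{tag}.json')); f=200/np.tan(np.radians(d['vertical_fov'])/2);T=np.array(d['cam_to_world'])
    q=T[:3,:3].T@(np.array(p)-T[:3,3]);return q[:2]/q[2]*f+[d['cx'],d['cy']]
for dz in (0,.06,.07,.074,.078): print(dz,proj('s17',a-[0,0,dz])-proj('s17',a))
E
```

```text
('s17',) (90, 27) 1.0
('s18',) (88, 30) 0.975
('s19',) (82, 45) 0.854
('s20',) (80, 48) 0.811
('s21',) (80, 48) 0.812
[0.656  0.2515 0.2472] 0.14530059731017464
0 [0. 0.]
0.06 [-8.7527 17.8747]
0.07 [-10.1266  20.6805]
0.074 [-10.6698  21.7898]
0.078 [-11.2094  22.8917]
```

```bash
python3 - <<'E'
from h import *
ref=cv2.imread('pics/scene0.png')
for y0,x0,y1,x1,nm in [(157,470,188,506,'lens'),(185,470,213,506,'bodybottom')]:
    T=cv2.resize(ref[y0:y1,x0:x1],None,fx=4,fy=4,interpolation=cv2.INTER_CUBIC)
    for t in ['s13','s16','s17','s18','s19','s20','s21']:
        im=cv2.resize(cv2.imread(f'pics/{t}.png')[130:270,380:530],None,fx=4,fy=4,interpolation=cv2.INTER_CUBIC)
        m=cv2.matchTemplate(im,T,cv2.TM_CCOEFF_NORMED);_,v,_,l=cv2.minMaxLoc(m)
        print(nm,t,l[0]/4+380-x0,l[1]/4+130-y0,round(v,3))
a,b=[cv2.imread(f'pics/s{i}.png').astype(int)[130:270,380:530] for i in (20,21)]
print(abs(a-b).mean(), abs(cv2.GaussianBlur((a-b).astype(np.float32),(9,9),0)).max())
E
```

```text
lens s13 0.0 0.0 0.998
lens s16 0.0 0.0 0.997
lens s17 -1.25 2.25 0.995
lens s18 -2.5 5.75 0.98
lens s19 -9.25 20.0 0.815
lens s20 -11.0 22.75 0.769
lens s21 -11.0 22.75 0.77
bodybottom s13 0.0 0.0 0.995
bodybottom s16 0.0 0.25 0.993
bodybottom s17 -1.0 2.0 0.992
bodybottom s18 -2.5 5.25 0.976
bodybottom s19 -9.75 18.25 0.935
bodybottom s20 -11.25 21.0 0.932
bodybottom s21 -11.25 21.0 0.933
2.269968253968254 2.218048
```

Call:
servo_tool(increments=[[[0,0,0.02,0],[0,0,0.025,0],[0,0,0.03,0],[0,0,0.04,0],[0,0,0.04,0],[0,0,0,0]]])

```text
time: 21.95
position: [0.5819, 0.0219, 0.0797]
ee_rot: [3.122, 0.001, 1.224]
force: [0.3, -0.5, -1.9]
finger_gap: 0.203
```

Call:
servo_tool(increments=[[[-0.05,0,0,0],[-0.1,0,0,0],[-0.12,0,0,0],[-0.12,0,0,0],[0,0,0,0]]])

```text
time: 22.58
position: [0.5533, -0.0595, 0.0811]
ee_rot: [3.119, 0.001, 1.22]
force: [0.6, 0.3, -1.1]
finger_gap: 0.202
```

```bash
python3 look2.py 22; python3 -c "
from h import *
plan([.4945,-.182,.085],83.9,5)"
```

```text
22.675 [ 0.5544 -0.0565  0.0809] [-0.49  0.37 -2.  ] [-0.086  0.092  0.008]
pos [ 0.5544 -0.0565  0.0809] rpy [178.72   0.    70.12] t 22.68 F [-0.49  0.37 -2.  ] gap 0.202
[[-0.138, -0.014, -0.004, np.float64(-0.061)], [-0.138, -0.02, -0.004, np.float64(-0.061)], [-0.136, -0.027, -0.004, np.float64(-0.061)], [-0.135, -0.033, -0.004, np.float64(-0.061)], [-0.133, -0.04, -0.004, np.float64(-0.061)]]
```

View pics/m22.png

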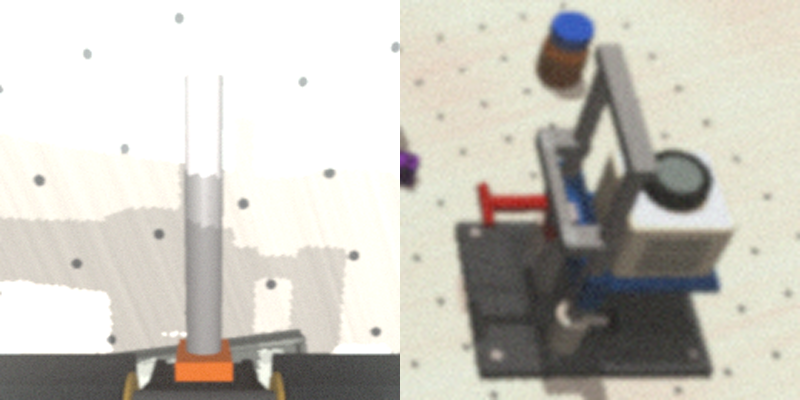

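Pawl back at rest, camera stays down. Back to the tray.

Call:
servo_tool(increments=[[[-0.135,-0.014,-0.005,-0.06],[-0.138,-0.02,-0.005,-0.06],[-0.136,-0.027,-0.005,-0.06],[-0.135,-0.033,-0.005,-0.06],[-0.13,-0.04,-0.005,-0.06],[0,0,0,0],[0,0,0,0]]])

```text
time: 23.55
position: [0.4989, -0.1765, 0.0858]
ee_rot: [3.116, 0.002, 1.481]
force: [0.0, -0.8, -0.7]
finger_gap: 0.201
```

```bash
python3 -c "
from h import *
plan([.4945,-.182,-.01],83.9,4)"
```

```text
pos [ 0.4989 -0.1765  0.0858] rpy [1.7855e+02 1.2000e-01 8.4860e+01] t 23.55 F [ 0.01 -0.83 -0.72] gap 0.201
[[-0.007, -0.005, 0.12, np.float64(0.005)], [-0.007, -0.005, 0.12, np.float64(0.005)], [-0.007, -0.005, 0.12, np.float64(0.005)], [-0.007, -0.005, 0.12, np.float64(0.005)]]
```

Call:
servo_tool(increments=[[[-0.012,-0.007,0.1,0.005],[-0.012,-0.005,0.12,0.005],[-0.01,-0.005,0.12,0.005],[-0.008,-0.005,0.09,0.005],[0,0,0,0]]])

```text
time: 24.18
position: [0.5014, -0.1773, -0.0028]
ee_rot: [3.113, -0.001, 1.476]
force: [0.9, 0.4, -1.2]
finger_gap: 0.203
```

Call:
servo_tool(increments=[[[0,0,0.03,0],[0,0,0,0]]])

```text
time: 24.42
position: [0.503, -0.177, -0.0082]
ee_rot: [3.111, -0.001, 1.477]
force: [-0.3, -0.6, -0.4]
finger_gap: 0.204
```

```bash
python3 -c "
from h import *
snap('wrist','w24');snap('side','d24')
plan([.4945,-.182,-.0145],83.9,1)
a=cv2.imread('pics/w24.png')[0:290,180:460];b=cv2.imread('pics/d24.png')[190:290,290:390]
g=lambda a:cv2.resize(cv2.convertScaleAbs(a,alpha=1.6),(400,400),interpolation=cv2.INTER_CUBIC)
cv2.imwrite('pics/m24.png',np.hstack([g(a),g(b)]))"
```

```text
pos [ 0.5033 -0.1773 -0.0077] rpy [ 1.7819e+02 -4.0000e-02  8.4620e+01] t 24.52 F [-0.2  -0.11 -1.88] gap 0.203
[[-0.027, -0.042, 0.034, np.float64(0.016)]]
```

View pics/m24.png

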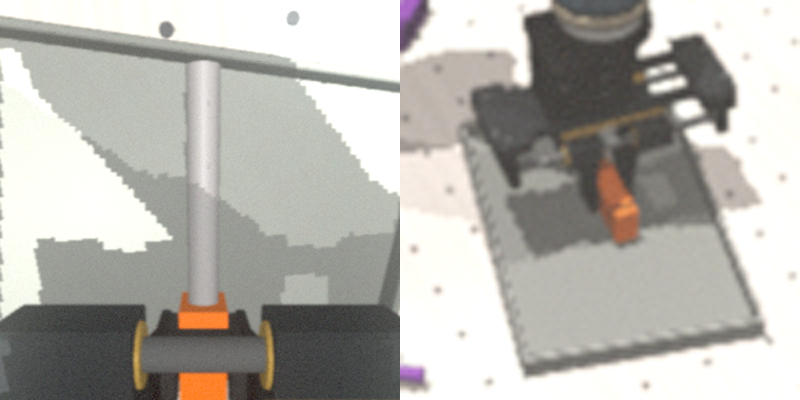

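Call:
servo_tool(increments=[[[-0.05,-0.02,0,0.0],[0,0,0.02,0],[0,0,0.008,0],[0,0,0,0]]])

```text
time: 25.02
position: [0.4986, -0.1883, -0.0129]
ee_rot: [3.108, -0.0, 1.476]
force: [-0.5, 0.0, -0.6]
finger_gap: 0.201
```

Call:
servo_tool(increments=[[[0,0,0.008,0],[0,0,0,0]]])

```text
time: 25.28
position: [0.4987, -0.1881, -0.0147]
ee_rot: [3.108, -0.001, 1.476]
force: [1.1, -0.7, -1.3]
finger_gap: 0.203
```

Call:
servo_tool(increments=[[[0,0,0.008,0],[0,0,0,0]]])

```text
time: 25.52
position: [0.4992, -0.1882, -0.0146]
ee_rot: [3.108, -0.002, 1.476]
force: [0.6, 1.2, -1.7]
finger_gap: 0.199
```

Call:
servo_tool(increments=[[[0,0,0,0],[0,0,0,0],[0,0,0,0],[0,0,0,0]]], fingers=0.45)

```text
time: 26.02
position: [0.4998, -0.1882, -0.0145]
ee_rot: [3.107, -0.002, 1.477]
force: [0.2, 0.3, -0.3]
finger_gap: 0.524
```

Call:
servo_tool(increments=[[[0,0,-0.05,0],[0,0,-0.15,0],[0,0,-0.2,0],[0,0,-0.25,0],[-0.1,0,-0.2,0],[-0.1,0,0,0],[0,0,0,0]]])

```text
time: 26.9
position: [0.4897, -0.2288, 0.1643]
ee_rot: [3.105, -0.002, 1.476]
force: [-0.5, 0.1, 0.0]
finger_gap: 0.544
```

```bash
python3 -c "
from h import *
snap('scene','s25');snap('side','d25')
plan([.4945,-.182,-.0145],83.9,1)
b=cv2.imread('pics/d25.png')[190:290,290:390]
g=lambda a:cv2.resize(cv2.convertScaleAbs(a,alpha=1.6),(500,500),interpolation=cv2.INTER_CUBIC)
cv2.imwrite('pics/m25.png',g(b))"
```

```text
pos [ 0.4901 -0.227   0.1635] rpy [ 1.7795e+02 -1.5000e-01  8.4730e+01] t 27.0 F [ 0.36  1.2  -0.51] gap 0.551
[[0.226, 0.001, 0.89, np.float64(0.018)]]
```

View pics/m25.png

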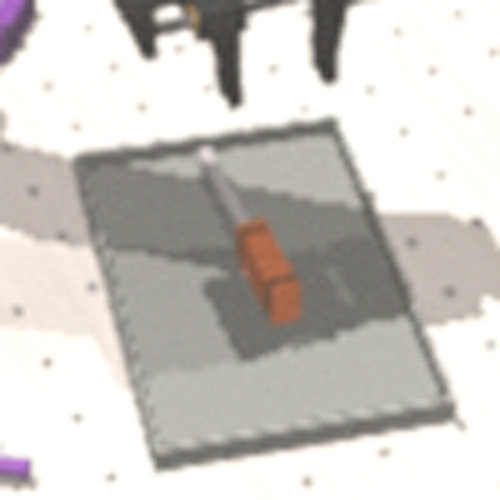

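View pics/s25.png

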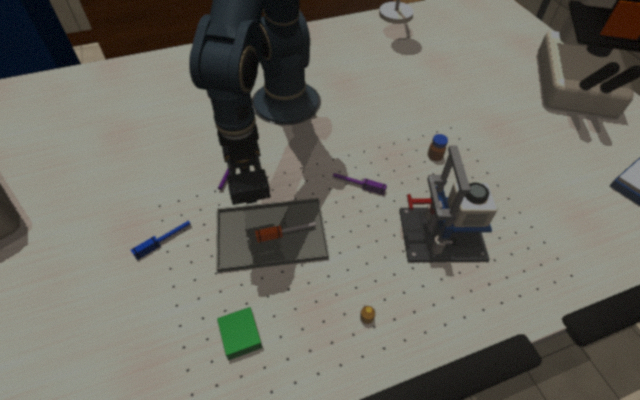

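```bash
python3 -c "
from h import *
np.set_printoptions(precision=4,suppress=True)
print(onz('s25',269,231,.032),onz('s25',316,226,.024),r.get_state()['qd'])
print(r.sign_off())"
```

```text
[ 0.4994 -0.1997  0.032 ] [ 0.5201 -0.0829  0.024 ] [-0.0079  0.0122 -0.0165  0.0132 -0.0027  0.0004  0.0023]
the job is handed in; nothing more can be done
None
```

The camera is fully down and the rod is back in its tray. I handed the job in at about 27 s of the 58 s allowed.

**What I did:** I raised the crossbar about 16 mm with the rod, short of the 22.5 mm stop, pressing with about 3 N. I held it there until the camera stopped, then lowered the rod, backed it out and put it back in the tray.

**Last checks:**
- **Camera:** it dropped about 78 mm by image matching. It did not move between two pictures 1.1 s apart, and it stayed down after the pawl sprang back.
- **Rod:** it lies flat in the tray. The handle centre is about 5 mm from the tray's middle, and the gripper is open and clear of everything.
- **Bystanders:** the objective, jar, slide box and the blue and purple rods look unmoved in the last picture.

**What went wrong or disagreed:**
- **Grasping:** the first two grasps missed. The fingertips sat about 20 mm higher than the reported tool position, so the fingers slid over the top of the handle. On the second miss the fingers turned the rod part-way over in the tray, and the wrist force reached 57 N. The rod fell back flat, and the third grasp, taken lower, held. I could not separate how much of that 57 N came from the fingers and how much from the gripper's body, whose limit is 40 N.
- **Side camera:** it disagreed with the other two cameras by about 1 cm, so I relied on those and on touch.

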